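# Cull damaged slide carriers into a safety-catch discard box

### The arm

A 6-joint arm with a two-finger parallel gripper is mounted at the origin on the work surface. World frame = base frame: x ahead of the robot, y to its left, z up, the work surface at z = 0. Lengths are in m, angles in degrees, forces in N, time in s.
With the tool pointing down it reaches from about 0.4 to 0.825 m from the base axis. Payload 7 kg.
Tool frame: the origin (TCP) lies at the very end of the fingers, on their centre line; the grasp point (between the pads) lies 19 mm behind it (ctrl.tcp_to_grasp is the distance from the TCP to the grasp point, in m); z points along the fingers, y is the direction in which the jaws open and shut (so a half turn about z gives the same grasp; the last joint's range is limited). The gripper opens to 88 mm and grips with 3 to 60 N. Pads are 19 mm wide; open, the fingers measure 130 mm over their backs; the gripper's body (78 mm by 193 mm) begins 47 mm behind the grasp point.
Start: joints at [93.512, 20.546, 0.682, 0, -70.136, -16.507], TCP at [0.152, 0.658, 0.227] pointing down, gripper open.
Joint ranges: [-176.03, 176.03], [-82.01, 121.73], [-58.28, 71.71], [-173.87, 95.51], [-174.79, -0.11], [-173.66, 173.66]. Speed limits (degrees/s): [136.94, 136.94, 172.46, 180, 180, 180].

### API

Orientations are given as [roll, pitch, yaw] about the fixed x, y, z axes, in that order (R = Rz(yaw) Ry(pitch) Rx(roll)).
In Python, from plant import ctrl gives the robot as it stands.
- The arm moves only by the tool jog_arm, never from a script. Its argument "commands" is a list of rows, each an object of numbers: "x", "y", "z": the shift along the tool's x, y, z in cm; "roll": the turn about the tool's z in rad. In form: [{"x": .., "y": .., "z": .., "roll": ..}, ...]. A call has 1 to 12 rows; each row shifts and turns the commanded pose from where the row before left it, along the tool's axes as they then stand; what a row does not reach is not made up. A row lasts 1/10 s, in which the tool goes at most 50 mm and 8.59 degrees, less where a joint would pass 70% of its speed; a pose out of reach is approached as far as the arm can. A call is refused whole if a number of a shift passes 5 or a number of a turn 0.15, either way. A call with a gripper value outside its range is refused whole. "gripper" is the finger opening in cm, from 0 to 8.76, set as the call begins (left out, the last holds). The fingers move at their own pace and stop on an object; the grip force is fixed at half the most. Time passes only in rows, so rows that do not move let the fingers close. It gives the time, the measured TCP pose, the force and the opening at its end, in the units of the state.
- ctrl.get_obs(): the state, without advancing time (a new reading comes with each control period).
- ctrl.snapshot(name): name is "side" or "top"; returns a dict with "image" (400x640x3 uint8, red, green, blue), "mtx" (3x3 intrinsics, pixels), "k1" (the pictures are not rectified: a ray, as slopes to the right and down, at radius r is drawn at 1 + k1 r^2 times it, then the intrinsics apply), "position" and "orientation" of the camera in the world. Camera axes: x right, y up, looking along -z (the intrinsics and any distortion apply to the point x, -y, -z); pixel columns grow to the right and rows downward; lengths in m; the calibration is good to about 2 mm. A picture is of the moment at which its call begins. There is no depth.
- ctrl.close_job(): hands the job in, once; it reports no verdict.
Trained networks look in the newest picture that a camera, given by its name, has taken for a name from the list of things; names that differ only in an ending like _2 or _b are one class to them, and where a whole thing is asked for, a point or a joint stands for the part that bears it (a point fixed in the world has none). Each returns a list of dicts, best first, with "confidence" (0 to 1); they miss things now and then, are a little off and sometimes report something else, mostly with a low value. They report only what shows in the picture. A call takes as long as a camera call. They do not tell look-alikes from the thing itself.
- ctrl.search_frame(camera, query): "position" ([column, row] as shares, 0 to 1, of the picture: columns of its width, rows of its height, amid what is visible of it).
- ctrl.regions_of(camera, query): "mask" (400x640 bool, what is visible of it) and "position" ([column, row] as shares, 0 to 1, of the picture: columns of its width, rows of its height, amid what is visible of it).
The state is a dict: "clock": time; "joint_pos": joint angles; "qvel": joint speeds; "tau": joint torques, N m; "tool_pos": TCP position; "orientation": TCP orientation; "force": force on the tool from outside, world axes, zero at the start; "moment": the same for the moment, N m; "opening": finger opening in m.
Only numpy, scipy, OpenCV 4.12 (cv2) and the standard library are available. Lean on these libraries where they do the work, as an engineer would, in place of code of your own. Each camera call takes 0.05 s, during which the arm holds its last target.

### The job

Sort out the white slide carriers in the blue tray: every damaged one (a wing snapped off, a corner missing or a wing bent) goes into the white discard box, while the sound ones stay lying flat in the tray. The box's lid is held by a sprung safety catch hidden under its overhanging front edge, below the round cap at the lid's right-hand end seen from the robot: reach under, push the catch sideways towards the middle of the lid while lifting, and swing the lid right up. When all the damaged ones are in, press the lid fully shut so that the catch snaps home, and do not disturb the bottle, the flask or the tube rack.

Things in the scene. Friction and masses are not known exactly. Their poses are not given: they have to be found in the camera images.
- discard_box: Fixed white open-topped box, 145 mm deep (x) by 260 wide (y) by 155 high, walls 5 mm, inner floor 45 mm above the bench, with an aluminium lid. Origin: centre of its underside on the bench; x points from its front (near the robot) to its hinge side, y to its left seen from the robot, z up. Inside it is clear to the floor; four carriers fit side by side.
- lid (a joint): Lid angle, rad: 0 shut, 1.5 limit (nearly upright). Plate 190 mm (front to hinge) x 260 wide x 10 thick, underside level with the box rim when shut, overhanging the front wall by 45 mm, hinged at the far rim. Stiff hinge (0.4 N m friction): it stays where left and must be pushed both ways, 2 to 5 N at the front. The catch stops it at about 0.03 rad until pushed aside.
- catch (a joint): Sideways travel of the safety catch, m: 0 at rest (spring 1.5 N) to 0.022 (5 N), along the box's +y, from the lid's right-hand end towards its middle. Above about 0.012 the lid is free to rise. When the lid is pressed shut (under 15 N) the hook's slanted nose rides over the striker on the box's front wall and the spring snaps it back to 0.
- catch_paddle (a point): Centre of the catch's paddle: a plate 12 mm thick (box y), 25 deep (x), hanging 52 mm down from the lid's underside, its front flush with the lid's front edge; moves with the lid. Hidden from above; a dark cap 18 mm across on the lid marks it, 105 mm right of the lid's middle seen from the robot, 25 mm from its right end. Push its right (outer) face. No other obstacle in front of the wall but a striker 14 mm deep.
- lid_front (a point): Middle of the lid's front lower edge (underside); moves with the lid.
- lid_hinge (a point): Middle of the lid's hinge line, fixed to the box at its far rim, 155 mm above the bench; axes as the box.
- tray: Fixed shallow blue tray, 270 mm (x) by 310 mm (y), floor 4 mm thick, rim 14 mm high and 4 mm thick. Origin: centre of its underside. The carriers lie in it in two rows of four places, about 120 mm apart in x and 72 mm in y.
- bottle: Bystander: amber bottle with a black cap, 64 mm across, 150 mm high. Origin: centre of its underside.
- flask: Bystander: conical flask, 84 mm across, 119 mm high. Origin: centre of its underside.
- tube_rack: Bystander: white block with eight capped tubes, 90 x 160 x 121 mm. Origin: centre of its underside.
- sound_1: White plastic slide carrier lying flat: base 12 mm thick, with an upright grip fin over its middle, 50 mm long (x), 10 thick (y), its top 46 mm above the underside. Origin: underside, below the fin's middle; x along the base, z up. 50 to 100 g. May be absent. SOUND: a full rectangular base, 100 by 40 mm.
- sound_2: White plastic slide carrier lying flat: base 12 mm thick, with an upright grip fin over its middle, 50 mm long (x), 10 thick (y), its top 46 mm above the underside. Origin: underside, below the fin's middle; x along the base, z up. 50 to 100 g. May be absent. SOUND: a full rectangular base, 100 by 40 mm.
- sound_3: White plastic slide carrier lying flat: base 12 mm thick, with an upright grip fin over its middle, 50 mm long (x), 10 thick (y), its top 46 mm above the underside. Origin: underside, below the fin's middle; x along the base, z up. 50 to 100 g. May be absent. SOUND: a full rectangular base, 100 by 40 mm.
- sound_4: White plastic slide carrier lying flat: base 12 mm thick, with an upright grip fin over its middle, 50 mm long (x), 10 thick (y), its top 46 mm above the underside. Origin: underside, below the fin's middle; x along the base, z up. 50 to 100 g. May be absent. SOUND: a full rectangular base, 100 by 40 mm.
- snapped_1: White plastic slide carrier lying flat: base 12 mm thick, with an upright grip fin over its middle, 50 mm long (x), 10 thick (y), its top 46 mm above the underside. Origin: underside, below the fin's middle; x along the base, z up. 50 to 100 g. May be absent. DAMAGED: one wing snapped off; the base is 40 mm wide and runs from 50 mm on the -x side to only 21 mm on the +x side.
- snapped_2: White plastic slide carrier lying flat: base 12 mm thick, with an upright grip fin over its middle, 50 mm long (x), 10 thick (y), its top 46 mm above the underside. Origin: underside, below the fin's middle; x along the base, z up. 50 to 100 g. May be absent. DAMAGED: one wing snapped off; the base is 40 mm wide and runs from 50 mm on the -x side to only 21 mm on the +x side.
- chipped: White plastic slide carrier lying flat: base 12 mm thick, with an upright grip fin over its middle, 50 mm long (x), 10 thick (y), its top 46 mm above the underside. Origin: underside, below the fin's middle; x along the base, z up. 50 to 100 g. May be absent. DAMAGED: a large corner is missing; the base is 100 by 40 mm but beyond 22 mm on the +x side only a strip 16 mm wide remains (y -20 to -4 mm).
- bent: White plastic slide carrier lying flat: base 12 mm thick, with an upright grip fin over its middle, 50 mm long (x), 10 thick (y), its top 46 mm above the underside. Origin: underside, below the fin's middle; x along the base, z up. 50 to 100 g. May be absent. DAMAGED: the wing on the +x side is bent sideways by about 30 degrees towards +y.
Not all that is in view belongs to the job. Leave any red or turquoise look-alike of the bent alone.

How it is judged (in metres and radians):
On the way, in this order (a step that is already met when the one before it is completed fails the run):
1. the catch is held aside while the lid lifts off it (value of joint catch above 0.008 m and value of joint lid above 0.05 rad), for 0.05 s.
2. the lid is swung right up (value of joint lid above 1.2 rad), for 0.2 s.
3. every damaged carrier is in the box and let go (x of snapped_1 in the frame of discard_box between -0.07 and 0.07 m and y of snapped_1 in the frame of discard_box between -0.128 and 0.128 m and z of each of snapped_1, snapped_2, chipped, bent in the frame of discard_box below 0.145 m and linear speed of each of snapped_1, snapped_2, chipped, bent below 0.03 m/s and x of snapped_2 in the frame of discard_box between -0.07 and 0.07 m and y of snapped_2 in the frame of discard_box between -0.128 and 0.128 m and x of chipped in the frame of discard_box between -0.07 and 0.07 m and y of chipped in the frame of discard_box between -0.128 and 0.128 m and x of bent in the frame of discard_box between -0.07 and 0.07 m and y of bent in the frame of discard_box between -0.128 and 0.128 m and contact force between the fingers and snapped_1 below 0.1 N and contact force between the fingers and snapped_2 below 0.1 N and contact force between the fingers and chipped below 0.1 N and contact force between the fingers and bent below 0.1 N), for 0.2 s.
At the end, for the whole second after the job is handed in: Every damaged carrier present is inside the discard box, every sound one present lies flat (within 0.15 rad) in the tray, the lid is shut (below 0.035 rad) with its catch snapped back (below 4 mm), and all are at rest (x of snapped_1 in the frame of discard_box between -0.07 and 0.07 m and y of snapped_1 in the frame of discard_box between -0.128 and 0.128 m and z of each of snapped_1, snapped_2, chipped, bent in the frame of discard_box below 0.145 m and linear speed of each of snapped_1, snapped_2, chipped, bent, sound_1, sound_2, sound_3, sound_4 below 0.03 m/s and x of snapped_2 in the frame of discard_box between -0.07 and 0.07 m and y of snapped_2 in the frame of discard_box between -0.128 and 0.128 m and x of chipped in the frame of discard_box between -0.07 and 0.07 m and y of chipped in the frame of discard_box between -0.128 and 0.128 m and x of bent in the frame of discard_box between -0.07 and 0.07 m and y of bent in the frame of discard_box between -0.128 and 0.128 m and x of sound_1 in the frame of tray between -0.135 and 0.135 m and y of sound_1 in the frame of tray between -0.155 and 0.155 m and z of each of sound_1, sound_2, sound_3, sound_4 in the frame of tray below 0.02 m and angle between each of sound_1, sound_2, sound_3, sound_4's own z axis and vertical below 0.15 rad and x of sound_2 in the frame of tray between -0.135 and 0.135 m and y of sound_2 in the frame of tray between -0.155 and 0.155 m and x of sound_3 in the frame of tray between -0.135 and 0.135 m and y of sound_3 in the frame of tray between -0.155 and 0.155 m and x of sound_4 in the frame of tray between -0.135 and 0.135 m and y of sound_4 in the frame of tray between -0.155 and 0.155 m and value of joint lid below 0.035 rad and value of joint catch below 0.004 m); the robot touches nothing.
It fails at once if the bottle is moved more than 30 mm or tipped over (distance of bottle from where it was at the start of the episode above 0.03 m or angle between bottle's own z axis and vertical above 0.5 rad).
It fails at once if the flask is moved more than 30 mm or tipped over (distance of flask from where it was at the start of the episode above 0.03 m or angle between flask's own z axis and vertical above 0.5 rad).
It fails at once if the tube rack is moved more than 30 mm or tipped over (distance of tube_rack from where it was at the start of the episode above 0.03 m or angle between tube_rack's own z axis and vertical above 0.5 rad).
Of snapped_1, snapped_2, chipped, bent only 2 to 4 are there at a start; the rules pass over those that are not, and their reading is None.
Of sound_1, sound_2, sound_3, sound_4 only 2 to 4 are there at a start; the rules pass over those that are not, and their reading is None.
At some moment in a run one of snapped_1, snapped_2, chipped, bent, sound_1, sound_2, sound_3, sound_4 may be knocked a few centimetres aside while the robot is not near it.
Once in a run the grip may slacken for a moment while it holds something.
It also fails if it takes over 210 s, if anything falls off the work surface, if the arm or the gripper's body presses on something with over 40 N, if the wrist force passes 120 N, or if a joint passes its speed limit or range.

## Working session

There is one attempt and no reset: what is moved stays moved. The work goes in short steps, Python scripts to look and compute and a tool call to move; the robot and the scene stay as the last step left them, time stands still between calls to the robot, and variables do not carry over. Pictures are saved under pics/ and viewed, and the job is handed in when it is done.

Besides the shell and the picture viewer there is one more tool, called after ">>>" as name(argument=value, ...) on one line, values as JSON. jog_arm: Moves the arm, as the interface text tells. Its arguments: {"type":"object","properties":{"commands":{"type":"array"},"gripper":{"type":"number"}},"required":["commands"]}

```bash
ls; mkdir -p pics; python3 - <<'E'
from plant import ctrl
import cv2
print(ctrl.get_obs(), ctrl.tcp_to_grasp)
for n in("side","top"):
    s=ctrl.snapshot(n); cv2.imwrite(f"pics/{n}0.png",s["image"][:,:,::-1]); print(n,s["mtx"],s["k1"],s["position"],s["orientation"])
E
```

```text
pics
{'clock': 0.0, 'joint_pos': array([ 9.35133657e+01,  2.05904211e+01,  6.32884576e-01, -1.92480871e-02,
       -7.01356615e+01, -1.65076750e+01]), 'qvel': array([-0.11675868,  0.08683507, -0.0322748 , -0.0301476 , -0.04308473,
       -0.01728407]), 'tau': array([ 2.09980186e-03, -5.82730114e+01,  2.93043441e+01,  6.99674428e+00,
        6.85954874e-03, -1.50661845e-04]), 'tool_pos': array([0.15168988, 0.65722677, 0.22563012]), 'orientation': array([ 1.79905502e+02, -9.13548327e-03, -1.30008569e+01]), 'force': array([ 0.25827272, -0.24167775,  0.25801338]), 'moment': array([ 0.00713423, -0.0053705 , -0.06112797]), 'opening': 0.08725567765799157} 0.0188
side [[429.28205949   0.         323.41877455]
 [  0.         429.28205949 202.24338798]
 [  0.           0.           1.        ]] -0.10229408519961271 [ 0.01372337 -0.87710456  0.76250378] [ 58.57210747   0.7970123  -29.35362085]
top [[491.24477288   0.         313.91630115]
 [  0.         491.24477288 193.67559654]
 [  0.           0.           1.        ]] -0.14000477945640732 [0.28277968 0.02957374 1.68838178] [  7.94052544  -0.3851318  -89.34936153]
```

View pics/side0.png

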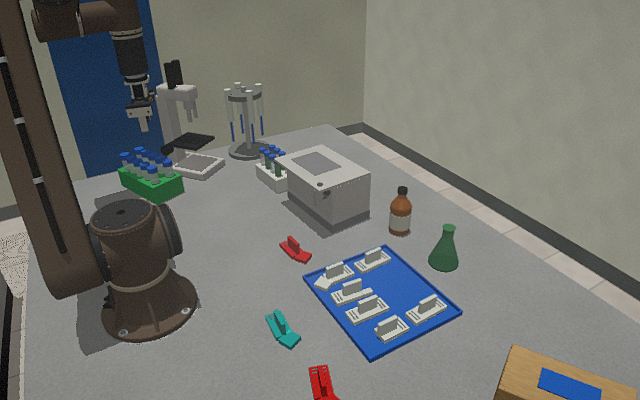

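View pics/top0.png

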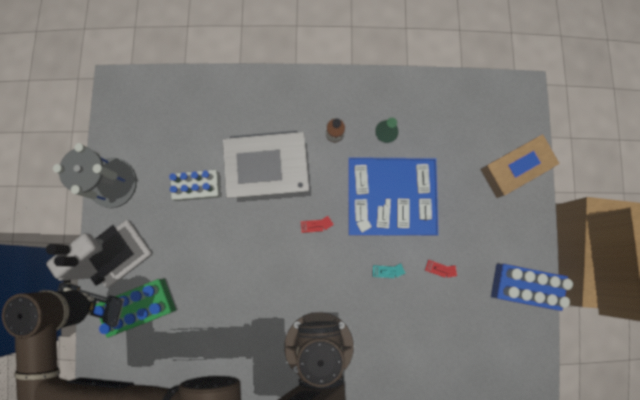

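The side view shows six white carriers in the blue tray, around (330–430, 260–330). The cap on the box lid is at (320,184) in side and (300,185) in top. I'll zoom in next.

```bash
cat > h.py <<'E'
import numpy as np, cv2
from scipy.spatial.transform import Rotation as R
from scipy.optimize import least_squares
def RM(o): return R.from_euler('xyz',o,degrees=True).as_matrix()
def proj(s,P):
    P=np.atleast_2d(P); c=(P-s["position"])@RM(s["orientation"])
    a=np.c_[c[:,0]/-c[:,2], -c[:,1]/-c[:,2]]
    r2=(a**2).sum(1,keepdims=True); a=a*(1+s["k1"]*r2)
    return np.c_[a[:,0]*s["mtx"][0,0]+s["mtx"][0,2],a[:,1]*s["mtx"][1,1]+s["mtx"][1,2]]
def ray(s,uv):
    uv=np.asarray(uv,float)
    a=cv2.undistortPoints(uv.reshape(1,1,2),s["mtx"],np.array([s["k1"],0,0,0,0.]))[0,0]
    d=RM(s["orientation"])@np.array([a[0],-a[1],-1.]); return s["position"],d/np.linalg.norm(d)
def atz(s,uv,z):
    o,d=ray(s,uv); return o+d*(z-o[2])/d[2]
def tri(s1,p1,s2,p2):
    o1,d1=ray(s1,p1);o2,d2=ray(s2,p2)
    A=np.c_[d1,-d2]; t=np.linalg.lstsq(A,o2-o1,rcond=None)[0]
    a=o1+t[0]*d1;b=o2+t[1]*d2; return (a+b)/2,np.linalg.norm(a-b)
E
python3 - <<'E'
from plant import ctrl
from h import *
S=ctrl.snapshot("side");T=ctrl.snapshot("top")
for n in ["discard_box","lid","catch_paddle","tray","bottle","flask","tube_rack","sound_1","snapped_1","chipped","bent"]:
  for c,s in (("side",S),("top",T)):
    for d in ctrl.search_frame(c,n): 
        p=np.array(d["position"])*[640,400]; print(n,c,round(d["confidence"],2),p.round(1),atz(s,p,0.03 if n not in("lid","discard_box","catch_paddle") else .165).round(3))
def crop(s,x0,y0,x1,y1,f,n):
    cv2.imwrite(n,cv2.resize(s["image"][y0:y1,x0:x1,::-1],None,fx=f,fy=f,interpolation=cv2.INTER_CUBIC))
crop(T,340,145,450,245,6,"pics/t1.png");crop(S,290,235,470,365,4,"pics/s1.png");crop(T,215,120,350,245,5,"pics/t2.png");crop(S,250,130,420,240,4,"pics/s2.png")
E
```

```text
discard_box side 0.89 [330.3 185.6] [0.547 0.049 0.165]
discard_box top 0.92 [260.6 162. ] [0.594 0.192 0.165]
lid side 0.79 [320.9 166.3] [0.584 0.169 0.165]
lid top 0.75 [266.  163.1] [0.591 0.174 0.165]
lid top 0.21 [265.8 165.2] [0.584 0.175 0.165]
catch_paddle side 0.45 [317.5 197.1] [0.485 0.011 0.165]
catch_paddle top 0.46 [334.5 129.7] [ 0.703 -0.042  0.165]
tray side 0.82 [388.3 298.3] [ 0.51  -0.292  0.03 ]
tray top 0.77 [391.8 190. ] [ 0.53  -0.246  0.03 ]
bottle side 0.7 [402.9 212.3] [ 0.778 -0.008  0.03 ]
bottle top 0.96 [333.4 129.5] [ 0.741 -0.044  0.03 ]
flask side 0.61 [445.6 251.1] [ 0.756 -0.225  0.03 ]
flask side 0.48 [269.5 172.1] [0.525 0.463 0.03 ]
tube_rack side 0.8 [269.  170.1] [0.53  0.479 0.03 ]
tube_rack top 0.83 [197.1 182.6] [0.548 0.423 0.03 ]
sound_1 side 0.88 [424.  307.6] [ 0.563 -0.36   0.03 ]
sound_1 side 0.72 [371.8 261.3] [ 0.555 -0.157  0.03 ]
sound_1 side 0.67 [364.  308.5] [ 0.441 -0.291  0.03 ]
sound_1 top 0.92 [422.4 180.5] [ 0.565 -0.353  0.03 ]
sound_1 top 0.77 [403.2 216.3] [ 0.44  -0.284  0.03 ]
sound_1 top 0.7 [359.5 177.7] [ 0.572 -0.135  0.03 ]
snapped_1 side 0.89 [389.3 329.2] [ 0.454 -0.372  0.03 ]
snapped_1 top 0.6 [424.5 213.3] [ 0.451 -0.358  0.03 ]
chipped side 0.94 [353.5 292.2] [ 0.449 -0.232  0.03 ]
chipped side 0.17 [318.9 167. ] [0.703 0.404 0.03 ]
chipped top 0.77 [383.3 216. ] [ 0.44  -0.216  0.03 ]
bent side 0.85 [330.7 275. ] [ 0.433 -0.149  0.03 ]
bent side 0.84 [279.1 327. ] [ 0.245 -0.243  0.03 ]
bent side 0.82 [320.6 385.2] [ 0.252 -0.421  0.03 ]
bent side 0.59 [294.6 249.5] [ 0.4   -0.006  0.03 ]
bent top 0.86 [314.9 221.4] [0.42  0.017 0.03 ]
bent top 0.84 [389.3 267.8] [ 0.266 -0.235  0.03 ]
bent top 0.74 [442.8 267.2] [ 0.268 -0.419  0.03 ]
bent top 0.6 [361.8 217.1] [ 0.436 -0.142  0.03 ]
```

View pics/t1.png

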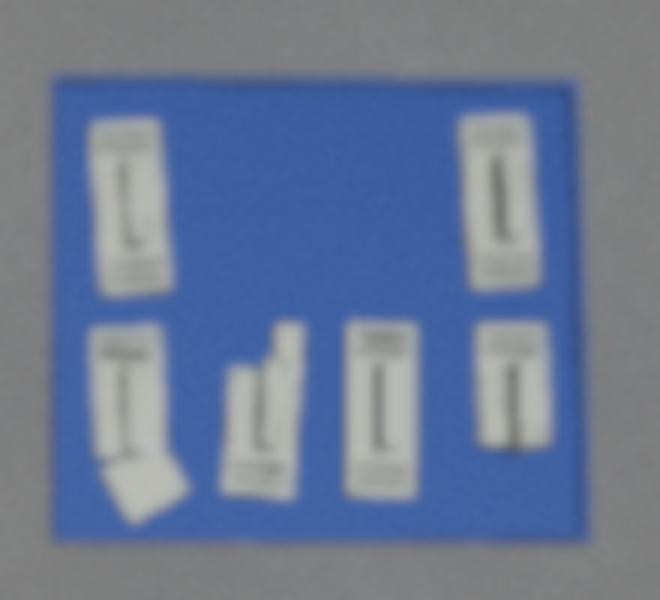

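View pics/s1.png

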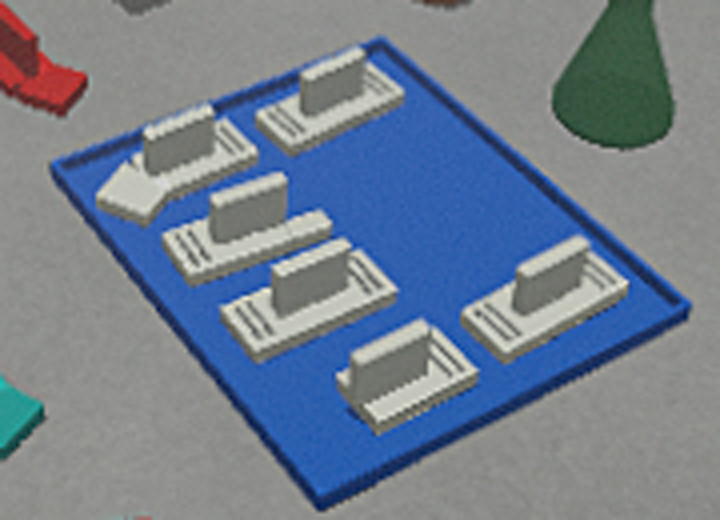

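View pics/t2.png

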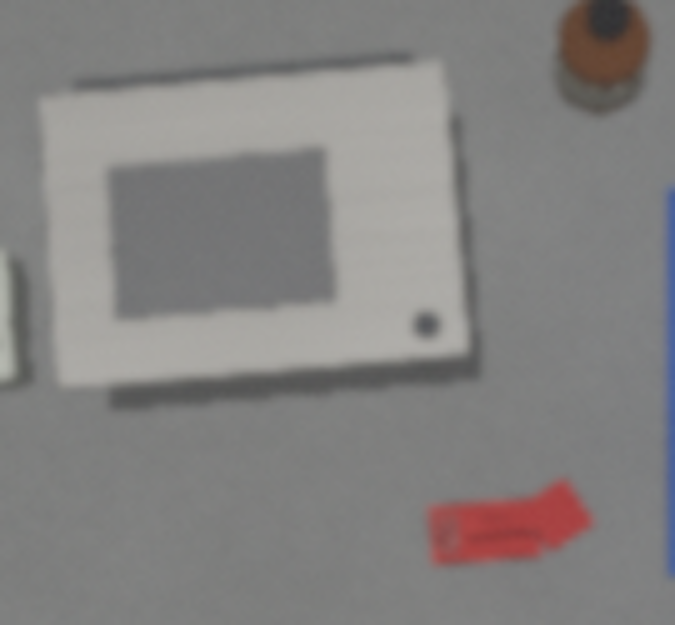

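View pics/s2.png

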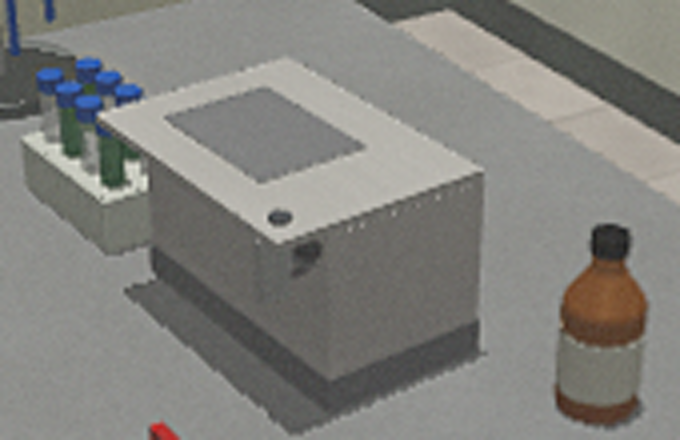

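Reading the pictures:
- **Damaged:** three carriers in the near row of the top view. Bent is at (362,215), chipped at (384,214) and snapped at (425,212).
- **Sound:** three carriers, at (361,178), (423,178) and (403,214).
- **Red and turquoise look-alikes:** outside the tray, to be left alone.

Next I'll fit the box pose and the carrier poses using both views.

```bash
cat >> h.py <<'E'
from scipy.spatial import ConvexHull
def boxp(x0,x1,y0,y1,z0,z1): return np.array([[x,y,z] for x in(x0,x1) for y in(y0,y1) for z in(z0,z1)],float)
c,sn=np.cos(np.pi/6),np.sin(np.pi/6)
def prism(poly,z0,z1): return np.array([[a,b,z] for a,b in poly for z in(z0,z1)])
FIN=boxp(-.025,.025,-.005,.005,.01,.046)
PARTS={"sound":[boxp(-.05,.05,-.02,.02,0,.012),FIN],
"snapped":[boxp(-.05,.021,-.02,.02,0,.012),FIN],
"chipped":[boxp(-.05,.022,-.02,.02,0,.012),boxp(.022,.05,-.02,-.004,0,.012),FIN],
"bent":[boxp(-.05,.021,-.02,.02,0,.012),prism([(.02+a*c-b*sn,a*sn+b*c) for a,b in((0,-.018),(0.03,-.02),(0.03,.02),(0,.018))],0,.012),FIN]}
def sil(s,kind,x,y,yaw,z,f=4,win=None):
    # antialiased silhouette in window win=(u0,v0,u1,v1)
    u0,v0,u1,v1=win; m=np.zeros(((v1-v0)*f,(u1-u0)*f),np.uint8)
    Rz=R.from_euler('z',yaw).as_matrix()
    for P in PARTS[kind]:
        q=proj(s,P@Rz.T+[x,y,z]); q=((q-[u0,v0]+.5)*f).astype(np.float32)
        cv2.fillConvexPoly(m,np.round(cv2.convexHull(q)).astype(np.int32),255)
    return cv2.resize(m,(u1-u0,v1-v0),interpolation=cv2.INTER_AREA)/255.
def white(s):
    im=s["image"].astype(float); r,b=im[...,0],im[...,2]
    return np.clip((r-40)/ (150-40),0,1) if False else (( (r/(b+1))>.75)).astype(float)
def fitc(views,kind,x,y,yaw,z=.004,freez=False):
    from scipy.optimize import minimize
    w=[]
    for s in views:
        q=proj(s,[[x,y,.02]])[0]; r=34
        u0,v0=int(q[0]-r),int(q[1]-r); win=(u0,v0,u0+2*r,v0+2*r)
        W=white(s)[v0:v0+2*r,u0:u0+2*r]
        # keep only the component(s) overlapping the starting silhouette
        n,lab=cv2.connectedComponents((W>.5).astype(np.uint8)); M=sil(s,kind,x,y,yaw,z,win=win)
        best=max(range(1,n),key=lambda i:((lab==i)*M).sum()); w.append((s,win,(lab==best).astype(float)))
    def cost(p):
        zz=p[3]/100 if freez else z
        return sum(np.abs(sil(s,kind,p[0]/100,p[1]/100,p[2]/10,zz,win=win)-W).sum()/W.sum() for s,win,W in w)
    p0=[x*100,y*100,yaw*10]+([z*100] if freez else [])
    sm=np.array([p0]+[np.array(p0)+ (np.arange(len(p0))==i)*d for i,d in enumerate([1,1,1.5,.8][:len(p0)])])
    r=minimize(cost,p0,method="Nelder-Mead",options=dict(initial_simplex=sm,maxiter=150,xatol=.01,fatol=1e-4))
    p=r.x; return np.array([p[0]/100,p[1]/100,p[2]/10]+([p[3]/100] if freez else [])),r.fun
E
cat > m1.py <<'E'
from plant import ctrl
from h import *
S=ctrl.snapshot("side");T=ctrl.snapshot("top")
tp=[[227,197],[309,190.6],[303.4,132],[223,139.6],[300.2,184.8]]
sd=[[274.5,159.3],[320.7,190.8],[371.2,173],[322,144.2],[320,184.2]]
L=np.array([[-.1175,.13],[-.1175,-.13],[.0725,-.13],[.0725,.13],[-.105,-.105]])
for a,b in zip(tp,sd): print("tri",*[np.round(v,3) for v in tri(T,a,S,b)])
def W(p): 
    Rz=R.from_euler('z',p[2]).as_matrix(); return np.c_[L,np.full(5,p[3])]@Rz.T+[p[0],p[1],0]
f=lambda p:np.r_[(proj(T,W(p))-tp)[:4].ravel(),(proj(S,W(p))-sd)[:4].ravel()]
r=least_squares(f,[.6,.18,.08,.165]); print(r.x.round(4),r.fun.round(1))
for k,x,y,yw in [("snapped",.45,-.36,np.pi),("chipped",.44,-.218,0),("bent",.436,-.142,np.pi),("sound",.44,-.286,0),("sound",.565,-.353,0),("sound",.57,-.145,0)]:
    for fz in (False,True):
        p,c_=fitc([T,S],k,x,y,yw,freez=fz); print(k,p.round(4),round(c_,3))
    pt,_=fitc([T],k,x,y,yw);ps,_=fitc([S],k,x,y,yw);print("   top",pt.round(4),"side",ps.round(4))
E
python3 m1.py
```

```text
tri [0.482 0.295 0.163] 0.0
tri [0.507 0.036 0.165] 0.004
tri [0.695 0.058 0.162] 0.0
tri [0.667 0.314 0.166] 0.002
tri [0.523 0.065 0.169] 0.0
[0.6103 0.1782 0.1037 0.1636] [-0.2  0.5  0.2 -0.6  0.4 -0.5 -0.1 -0.7 -0.7 -0.2 -0.8  0.6  0.4 -0.4
 -0.   0.4]
snapped [ 0.4548 -0.3629  3.1808] 0.197
snapped [ 0.4536 -0.3632  3.1626  0.0068] 0.133
   top [ 0.4543 -0.364   3.1602] side [ 0.4545 -0.3608  3.1559]
chipped [ 0.4541 -0.2178 -0.069 ] 0.652
chipped [ 0.4535 -0.218  -0.082   0.0073] 0.613
   top [ 0.4539 -0.2184 -0.0794] side [ 0.4545 -0.2146 -0.0791]
bent [ 0.4464 -0.1406  3.1749] 0.928
bent [ 0.4455 -0.141   3.1863  0.0083] 0.909
   top [ 0.4452 -0.1413  3.1862] side [ 0.4477 -0.1366  3.1752]
sound [ 0.4538 -0.2854 -0.0108] 0.58
sound [ 0.4531 -0.286  -0.0172  0.0068] 0.557
   top [ 0.4543 -0.2869 -0.0287] side [ 0.454  -0.2834  0.0022]
sound [ 0.5773 -0.3572  0.0045] 0.166
sound [ 0.5763 -0.3571  0.0494  0.0065] 0.138
   top [ 0.5775 -0.3583  0.0288] side [ 0.5763 -0.3549  0.0614]
sound [ 0.5701 -0.1415  0.0543] 0.872
sound [ 0.5697 -0.1416  0.0622  0.0071] 0.861
   top [ 0.5709 -0.1419  0.0599] side [ 0.5708 -0.1385  0.0603]
```

Both views agree. Box centre is about (0.610, 0.178), yaw 5.9°, lid top about 0.164. The snapped carrier is at (0.454, -0.362), and fin heights fit within a few mm. The tool only ever points down, so its finger can't get under the lid. My plan is to grip the snapped carrier and use its intact wing as the finger under the lid edge.

>>> jog_arm(commands=[{"z": -2, "roll": -0.125}, {"z": -1, "roll": -0.125}, {"x": 4, "y": 1}, {"x": 4, "y": 2}, {"x": 4, "y": 2.5}, {"x": 4, "y": 2.5}, {"x": 4, "y": 3}, {"x": 3, "y": 4}, {"x": 3, "y": 4}, {"x": 2, "y": 4}, {"x": 1, "y": 4.5}, {"y": 4.5}], gripper=5.0)

```text
validation failed for argument at $.co...
```

>>> jog_arm(commands=[{"x": 0, "y": 0, "z": -2, "roll": -0.125}, {"x": 0, "y": 0, "z": -1, "roll": -0.125}, {"x": 4, "y": 1, "z": 0, "roll": 0}, {"x": 4, "y": 2, "z": 0, "roll": 0}, {"x": 4, "y": 2.5, "z": 0, "roll": 0}, {"x": 4, "y": 2.5, "z": 0, "roll": 0}, {"x": 4, "y": 3, "z": 0, "roll": 0}, {"x": 3, "y": 4, "z": 0, "roll": 0}, {"x": 3, "y": 4, "z": 0, "roll": 0}, {"x": 2, "y": 4, "z": 0, "roll": 0}, {"x": 1, "y": 4.5, "z": 0, "roll": 0}, {"x": 0, "y": 4.5, "z": 0, "roll": 0}], gripper=5.0)

```text
clock: 2.6
tool_pos: [0.4502, 0.3426, 0.2562]
orientation: [180.0, 0.0, 1.3]
force: [1.0, -0.3, 0.5]
opening: 0.0501
```

>>> jog_arm(commands=[{"x": 0, "y": 4.5, "z": 0, "roll": 0}, {"x": 0, "y": 4.5, "z": 0, "roll": 0}, {"x": 0, "y": 4.5, "z": 0, "roll": 0}, {"x": 0, "y": 4.5, "z": 0, "roll": 0}, {"x": 0, "y": 4.5, "z": 0, "roll": 0}, {"x": 0, "y": 4.5, "z": 0, "roll": 0}, {"x": 0, "y": 4.5, "z": 0, "roll": 0}, {"x": 0, "y": 4.5, "z": 0, "roll": 0}, {"x": 0, "y": 4.5, "z": 0, "roll": 0}, {"x": 0, "y": 4.5, "z": 0, "roll": 0}, {"x": 0, "y": 4.5, "z": 0, "roll": 0}, {"x": 0, "y": 4.5, "z": 0, "roll": 0}])

```text
clock: 3.8
tool_pos: [0.4615, -0.1972, 0.257]
orientation: [180.0, -0.1, 1.3]
force: [0.4, 0.7, -0.1]
opening: 0.0501
```

>>> jog_arm(commands=[{"x": 0, "y": 4.0, "z": 2, "roll": 0}, {"x": 0, "y": 4.0, "z": 2, "roll": 0}, {"x": 0, "y": 4, "z": 2, "roll": 0}, {"x": 0, "y": 4, "z": 2, "roll": 0}, {"x": 0, "y": 0, "z": 2, "roll": 0}])

```text
clock: 4.3
tool_pos: [0.465, -0.3592, 0.1552]
orientation: [180.0, 0.0, 1.1]
force: [0.1, -0.1, -1.1]
opening: 0.05
```

>>> jog_arm(commands=[{"x": 0, "y": 0.3, "z": 3, "roll": 0}, {"x": 0, "y": 0, "z": 3, "roll": 0}, {"x": 0, "y": 0, "z": 2, "roll": 0}, {"x": 0, "y": 0, "z": 0, "roll": 0}])

```text
clock: 4.7
tool_pos: [0.4635, -0.3576, 0.0737]
orientation: [-179.9, 0.3, 1.3]
force: [-0.3, -0.0, 0.6]
opening: 0.0504
```

```bash
cat > pic.py <<'E'
import sys
from plant import ctrl
from h import *
# usage: pic.py cam x0 y0 x1 y1 f name
cam,x0,y0,x1,y1,f,n=sys.argv[1:]; x0,y0,x1,y1,f=map(int,(x0,y0,x1,y1,f))
s=ctrl.snapshot(cam); cv2.imwrite(f"pics/{n}.png",cv2.resize(s["image"][y0:y1,x0:x1,::-1],None,fx=f,fy=f,interpolation=cv2.INTER_CUBIC))
E
python3 pic.py side 290 220 450 360 4 g1
```

```text
(no output)
```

View pics/g1.png

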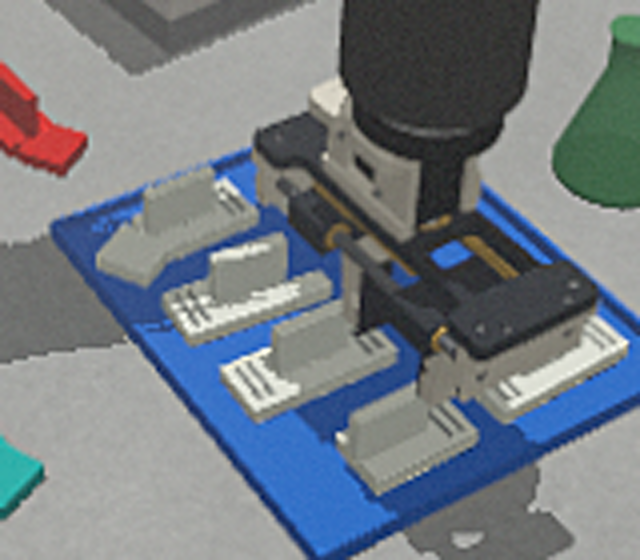

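>>> jog_arm(commands=[{"x": 0, "y": 0.4, "z": 2, "roll": 0}, {"x": 0, "y": 0, "z": 2, "roll": 0}, {"x": 0, "y": 0, "z": 1, "roll": 0}, {"x": 0, "y": 0, "z": 0, "roll": 0}])

```text
clock: 5.15
tool_pos: [0.4654, -0.3622, 0.0265]
orientation: [-180.0, 0.0, 1.3]
force: [-0.5, -0.3, 0.9]
opening: 0.0499
```

>>> jog_arm(commands=[{"x": 0, "y": 0, "z": 0.5, "roll": 0}, {"x": 0, "y": 0, "z": 0, "roll": 0}, {"x": 0, "y": 0, "z": 0, "roll": 0}])

```text
clock: 5.45
tool_pos: [0.466, -0.3624, 0.0223]
orientation: [180.0, -0.1, 1.3]
force: [0.5, -0.1, 0.5]
opening: 0.0502
```

>>> jog_arm(commands=[{"x": 0, "y": 0, "z": 0, "roll": 0}, {"x": 0, "y": 0, "z": 0, "roll": 0}, {"x": 0, "y": 0, "z": 0, "roll": 0}, {"x": 0, "y": 0, "z": 0, "roll": 0}, {"x": 0, "y": 0, "z": 0, "roll": 0}, {"x": 0, "y": 0, "z": 0, "roll": 0}], gripper=0)

```text
clock: 6.05
tool_pos: [0.4656, -0.3623, 0.0216]
orientation: [180.0, 0.0, 1.3]
force: [-0.2, 0.6, 0.5]
opening: 0.0097
```

Gripped at an opening of 9.7 mm. Now I'll lift and carry it to the front right of the box.

>>> jog_arm(commands=[{"x": 0, "y": 0, "z": -2, "roll": 0}, {"x": 0, "y": 0, "z": -3, "roll": 0}, {"x": 0, "y": 0, "z": -4, "roll": 0}, {"x": 0, "y": 0, "z": -4, "roll": 0}, {"x": 0, "y": -3, "z": -2, "roll": 0}, {"x": -0.5, "y": -4, "z": 0, "roll": 0}, {"x": -0.5, "y": -4, "z": 0, "roll": 0}, {"x": -0.5, "y": -4, "z": 0, "roll": 0}, {"x": -0.5, "y": -4, "z": 0, "roll": 0}, {"x": 0, "y": -4, "z": 0, "roll": 0}, {"x": 0, "y": -4, "z": 0, "roll": 0}, {"x": 0, "y": -4, "z": 0, "roll": 0}])

```text
clock: 7.25
tool_pos: [0.4379, -0.0513, 0.1717]
orientation: [-180.0, -0.0, 1.3]
force: [1.0, -0.5, -0.5]
opening: 0.0098
```

```bash
python3 pic.py side 200 100 500 360 2 g2; cat > w2b.py <<'E'
import sys
from plant import ctrl
from h import *
# target in box frame -> tool-axes shift (cm)
C=np.array([.6103,.1782]);YB=.1037
def go(xb,yb,z,yaw=None):
    o=ctrl.get_obs(); p=o["tool_pos"]; A=RM(o["orientation"])
    w=np.r_[C+R.from_euler('z',YB).as_matrix()[:2,:2]@[xb,yb],z]
    cur=R.from_euler('z',-YB).as_matrix()[:2,:2]@(p[:2]-C)
    print("world",w.round(4),"cur box",cur.round(4),p[2].round(4),"yaw",o["orientation"][2].round(2),"shift cm",(A.T@(w-p)*100).round(2),"force",o["force"].round(1),"op",o["opening"].round(4))
if __name__=="__main__": go(*map(float,sys.argv[1:4]))
E
python3 w2b.py -.19 -.142 .1496
```

```text
Traceback (most recent call last):
  File "w2b.py", line 11, in <module>
    if __name__=="__main__": go(*map(float,sys.argv[1:4]))
                             ~~^^^^^^^^^^^^^^^^^^^^^^^^^^^
  File "w2b.py", line 10, in go
    print("world",w.round(4),"cur box",cur.round(4),p[2].round(4),"yaw",o["orientation"][2].round(2),"shift cm",(A.T@(w-p)*100).round(2),"force",o["force"].round(1),"op",o["opening"].round(4))
                                                                                                                                                                          ^^^^^^^^^^^^^^^^^^
AttributeError: 'float' object has no attribute 'round'
```

View pics/g2.png

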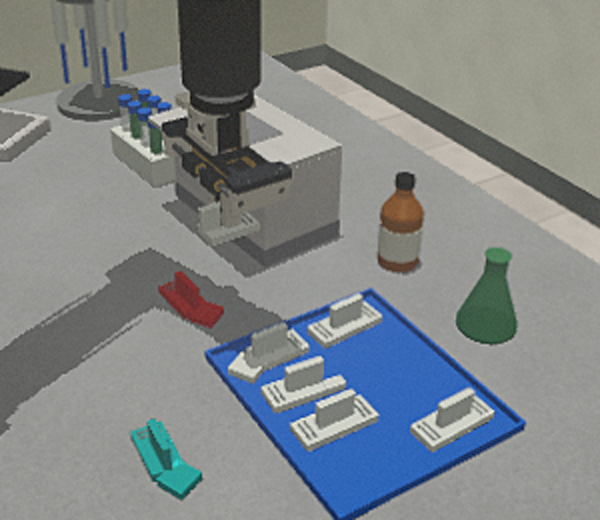

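The carrier hangs level in the grip at about (230,225), and the rest of the tray is undisturbed.

>>> jog_arm(commands=[{"x": 0, "y": -3, "z": 0, "roll": -0.08}, {"x": 0, "y": -2, "z": 1, "roll": 0}, {"x": 0, "y": 0, "z": 1, "roll": 0}, {"x": 0, "y": 0, "z": 0, "roll": 0}, {"x": 0, "y": 0, "z": 0, "roll": 0}])

```text
clock: 7.8
tool_pos: [0.4354, -0.0035, 0.1515]
orientation: [180.0, 0.0, 5.9]
force: [0.0, -1.1, -0.2]
opening: 0.0095
```

```bash
sed -i 's/o\["opening"\].round(4)/round(o["opening"],4)/' w2b.py; python3 w2b.py -.19 -.142 .1496
```

```text
world [0.436  0.0173 0.1496] cur box [-0.1928 -0.1626] 0.1515 yaw 5.9 shift cm [ 0.27 -2.06  0.18] force [ 0.  -1.1 -0.2] op 0.0095
```

>>> jog_arm(commands=[{"x": 1.5, "y": 0, "z": 0.2, "roll": 0}, {"x": 1.5, "y": 0, "z": 0, "roll": 0}, {"x": 1.5, "y": 0, "z": 0, "roll": 0}, {"x": 1.0, "y": 0, "z": 0, "roll": 0}, {"x": 0, "y": 0, "z": 0, "roll": 0}])

```text
clock: 8.3
tool_pos: [0.4919, 0.0027, 0.1492]
orientation: [180.0, 0.0, 5.9]
force: [-0.6, -0.1, -1.2]
opening: 0.0098
```

```bash
python3 w2b.py -.1365 -.142 .1496;python3 pic.py side 270 130 380 230 6 g3; python3 pic.py top 240 110 370 230 5 g3t
```

```text
world [0.4892 0.0228 0.1496] cur box [-0.1359 -0.1623] 0.1492 yaw 5.87 shift cm [-0.06 -2.03 -0.04] force [-0.6 -0.1 -1.2] op 0.0098
```

View pics/g3.png

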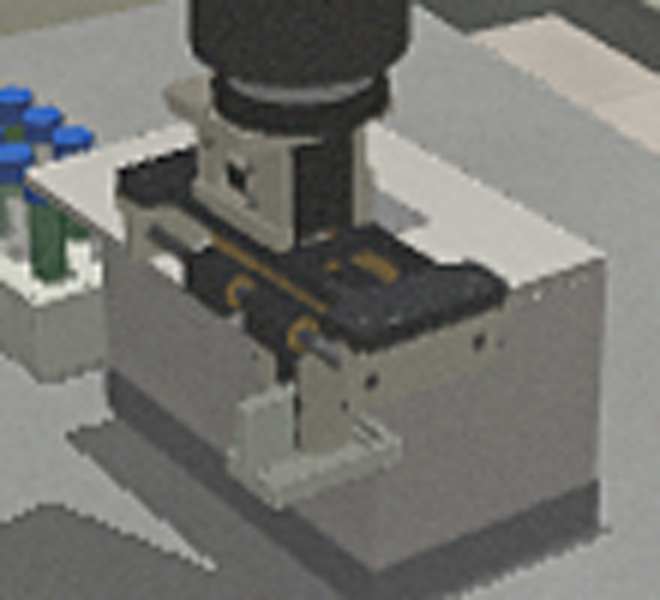

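View pics/g3t.png

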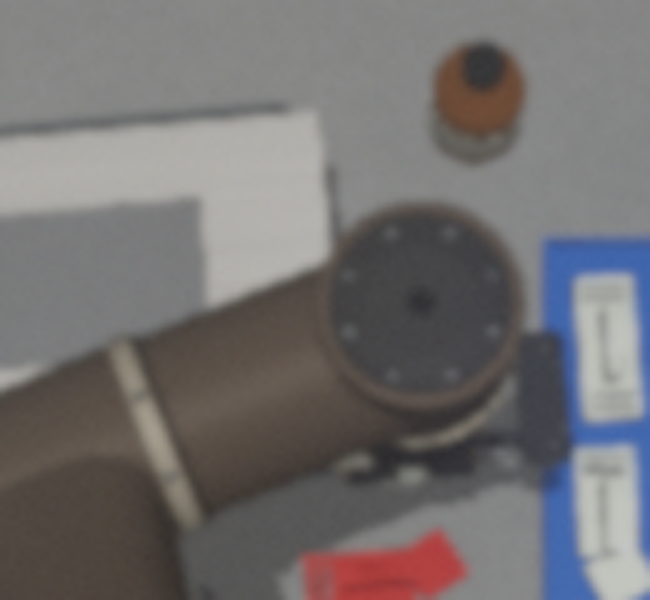

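>>> jog_arm(commands=[{"x": 0, "y": -1, "z": 0, "roll": 0}, {"x": 0, "y": -1, "z": 0, "roll": 0}, {"x": 0, "y": -0.8, "z": 0, "roll": 0}, {"x": 0, "y": 0, "z": 0, "roll": 0}, {"x": 0, "y": 0, "z": 0, "roll": 0}])

```text
clock: 8.9
tool_pos: [0.4873, 0.0311, 0.1497]
orientation: [-180.0, -0.0, 6.0]
force: [-0.8, -0.2, -1.1]
opening: 0.0102
```

>>> jog_arm(commands=[{"x": 0, "y": -0.5, "z": 0, "roll": 0}, {"x": 0, "y": -0.5, "z": 0, "roll": 0}, {"x": 0, "y": 0, "z": 0, "roll": 0}, {"x": 0, "y": 0, "z": 0, "roll": 0}])

```text
clock: 9.3
tool_pos: [0.4863, 0.0403, 0.1496]
orientation: [180.0, 0.0, 5.9]
force: [0.6, -1.4, 0.0]
opening: 0.01
```

```bash
cat > f.py <<'E'
from plant import ctrl
import numpy as np
F=[]
for i in range(4):
    ctrl.snapshot("side"); F.append(ctrl.get_obs()["force"])
print(np.mean(F,0).round(2))
E
python3 f.py; python3 w2b.py -.1365 -.115 .1496
```

```text
[-0.6  -2.    0.21]
world [0.4864 0.0497 0.1496] cur box [-0.1376 -0.1244] 0.1496 yaw 5.9 shift cm [ 0.11 -0.94 -0.  ] force [-0.4 -2.7  0.4] op 0.0101
```

Contact with the catch shows: about -2 N in y at roughly 6 mm of travel, which matches the spring. I'll push on to about 16 mm.

>>> jog_arm(commands=[{"x": 0, "y": -0.5, "z": 0, "roll": 0}, {"x": 0, "y": -0.5, "z": 0, "roll": 0}, {"x": 0, "y": 0, "z": 0, "roll": 0}, {"x": 0, "y": 0, "z": 0, "roll": 0}])

```text
clock: 9.9
tool_pos: [0.4853, 0.0505, 0.1495]
orientation: [180.0, 0.0, 5.9]
force: [0.1, -2.8, -0.7]
opening: 0.0098
```

```bash
python3 f.py; python3 w2b.py -.1365 -.115 .1496;python3 pic.py side 270 130 380 230 6 g4
```

```text
[-0.18 -3.77 -0.23]
world [0.4864 0.0497 0.1496] cur box [-0.1375 -0.1142] 0.1496 yaw 5.91 shift cm [ 0.1   0.08 -0.  ] force [ 0.7 -3.5  0.6] op 0.0099
```

View pics/g4.png

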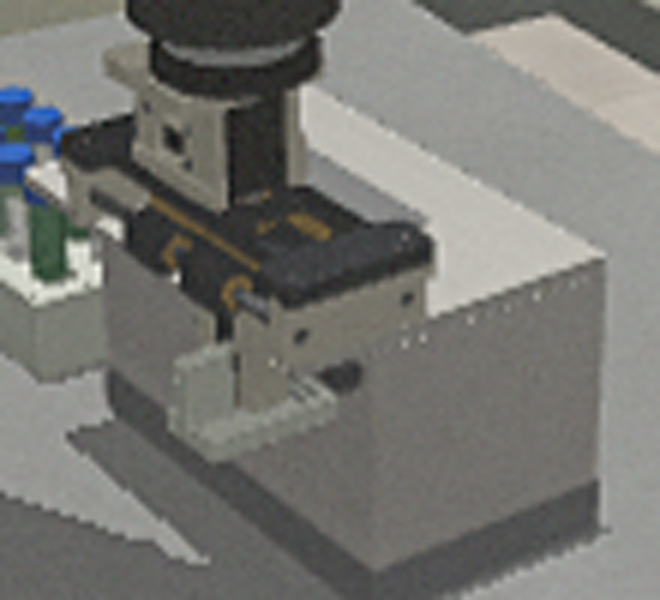

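>>> jog_arm(commands=[{"x": 0, "y": -0.2, "z": 0, "roll": 0}, {"x": 0, "y": 0, "z": -0.5, "roll": 0}, {"x": 0, "y": 0, "z": -0.5, "roll": 0}, {"x": 0, "y": 0, "z": -0.3, "roll": 0}, {"x": 0, "y": 0, "z": 0, "roll": 0}, {"x": 0, "y": 0, "z": 0, "roll": 0}])

```text
clock: 10.75
tool_pos: [0.485, 0.0523, 0.1627]
orientation: [180.0, 0.0, 5.9]
force: [-0.9, -3.1, -0.4]
opening: 0.0101
```

```bash
python3 f.py; python3 w2b.py -.1365 -.115 .1496
```

```text
[-0.79 -4.21 -0.59]
world [0.4864 0.0497 0.1496] cur box [-0.1376 -0.1122] 0.1626 yaw 5.91 shift cm [0.11 0.28 1.3 ] force [-0.6 -3.5 -1.3] op 0.0096
```

>>> jog_arm(commands=[{"x": 0, "y": 0, "z": -0.4, "roll": 0}, {"x": 0, "y": 0, "z": -0.4, "roll": 0}, {"x": 0, "y": 0, "z": 0, "roll": 0}, {"x": 0, "y": 0, "z": 0, "roll": 0}])

```text
clock: 11.35
tool_pos: [0.4853, 0.0524, 0.1709]
orientation: [-180.0, -0.0, 5.9]
force: [-0.2, -4.6, -0.7]
opening: 0.0101
```

```bash
python3 f.py; python3 w2b.py -.1365 -.115 .1496;python3 pic.py side 270 130 380 230 6 g5
```

```text
[-0.19 -4.15 -1.16]
world [0.4864 0.0497 0.1496] cur box [-0.1374 -0.1121] 0.1708 yaw 5.92 shift cm [0.09 0.29 2.12] force [-0.  -4.2 -1. ] op 0.0098
```

View pics/g5.png

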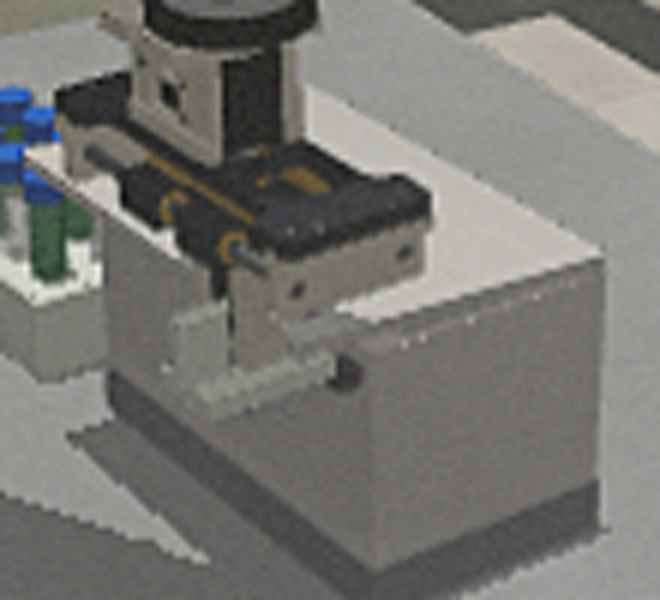

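>>> jog_arm(commands=[{"x": 0, "y": 0, "z": -0.4, "roll": 0}, {"x": 0, "y": 0, "z": -0.4, "roll": 0}, {"x": 0, "y": 0, "z": -0.4, "roll": 0}, {"x": 0, "y": 0, "z": 0, "roll": 0}])

```text
clock: 12.0
tool_pos: [0.4854, 0.0526, 0.1832]
orientation: [-180.0, -0.0, 5.9]
force: [0.3, -3.4, -1.2]
opening: 0.0097
```

```bash
python3 f.py; python3 w2b.py -.1365 -.115 .1496;python3 pic.py side 270 130 380 230 6 g6
```

```text
[ 0.87 -3.5  -0.85]
world [0.4864 0.0497 0.1496] cur box [-0.1373 -0.112 ] 0.1829 yaw 5.92 shift cm [0.08 0.3  3.33] force [ 1.1 -2.9 -1.2] op 0.0101
```

View pics/g6.png

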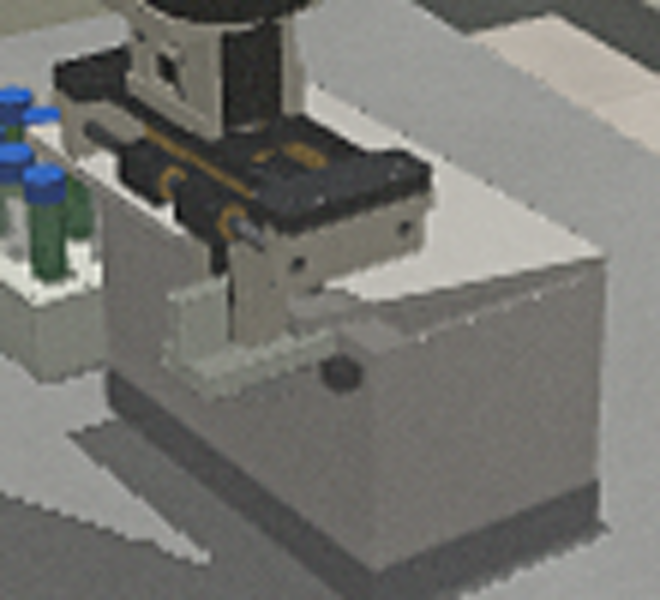

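```bash
cat > lid.py <<'E'
from h import *
C=np.array([.6103,.1782]);YB=.1037
def lidpt(th,d,yb,t=.01): # d distance from hinge along lid, t above underside
    xb=.0725-d*np.cos(th)+t*np.sin(th)*1; z=.1545+d*np.sin(th)+t*np.cos(th)
    return np.r_[C+R.from_euler('z',YB).as_matrix()[:2,:2]@[xb,yb],z]
E
python3 - <<'E'
from plant import ctrl
from lid import *
s=ctrl.snapshot("side")
for th in (0,.05,.1,.15,.2):
    print(th,[((proj(s,lidpt(th,d,-.13))[0]-[270,130])*6).round(0) for d in (0,.1,.15,.19)])
E
```

```text
0 [array([610., 254.]), array([452., 311.]), array([369., 342.]), array([299., 367.])]
0.05 [array([611., 254.]), array([454., 302.]), array([370., 327.]), array([300., 349.])]
0.1 [array([611., 254.]), array([455., 292.]), array([372., 313.]), array([302., 330.])]
0.15 [array([612., 253.]), array([457., 283.]), array([374., 298.]), array([305., 311.])]
0.2 [array([613., 253.]), array([460., 273.]), array([377., 283.]), array([308., 292.])]
```

The lid is at about 0.15 rad with the catch still held aside (-3.5 N), so step 1 should be met. Next I'll back out and re-enter left of the paddle to swing the lid up.

>>> jog_arm(commands=[{"x": 0, "y": 0, "z": 0.3, "roll": 0}, {"x": 0, "y": 0.7, "z": 0, "roll": 0}, {"x": 0, "y": 0.8, "z": 0, "roll": 0}, {"x": 0, "y": 0.8, "z": 0, "roll": 0}, {"x": 0, "y": 0.8, "z": 0, "roll": 0}, {"x": -2, "y": 0, "z": 0, "roll": 0}, {"x": -2, "y": 0, "z": 0, "roll": 0}, {"x": -2, "y": 0, "z": 0, "roll": 0}, {"x": 0, "y": 0, "z": 0, "roll": 0}])

```text
clock: 13.2
tool_pos: [0.4268, 0.0145, 0.1798]
orientation: [-180.0, -0.0, 5.9]
force: [0.4, 0.4, 0.1]
opening: 0.0096
```

```bash
python3 w2b.py -.1975 0 .17;python3 pic.py side 260 120 380 220 6 g7
```

```text
world [0.4139 0.1578 0.17  ] cur box [-0.1994 -0.1438] 0.1798 yaw 5.89 shift cm [  0.18 -14.38   0.99] force [0.4 0.4 0.1] op 0.0096
```

View pics/g7.png

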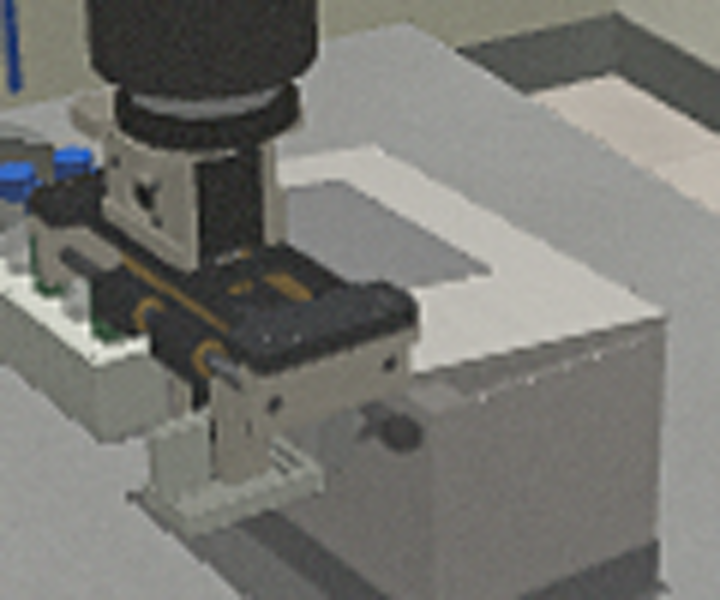

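>>> jog_arm(commands=[{"x": 0, "y": -3, "z": 0.4, "roll": 0}, {"x": 0, "y": -3.5, "z": 0.4, "roll": 0}, {"x": 0, "y": -3.5, "z": 0, "roll": 0}, {"x": 0, "y": -3, "z": 0, "roll": 0}, {"x": 0, "y": -1.5, "z": 0, "roll": 0}, {"x": 0, "y": 0, "z": 0, "roll": 0}, {"x": 2, "y": 0, "z": 0, "roll": 0}, {"x": 2, "y": 0, "z": 0, "roll": 0}, {"x": 1.5, "y": 0, "z": 0, "roll": 0}, {"x": 0.5, "y": 0, "z": 0, "roll": 0}, {"x": 0, "y": 0, "z": 0, "roll": 0}])

```text
clock: 14.35
tool_pos: [0.4738, 0.1651, 0.1711]
orientation: [180.0, 0.1, 5.8]
force: [0.1, -0.4, -0.2]
opening: 0.0098
```

```bash
python3 f.py; python3 w2b.py -.1365 0 .18
```

```text
[ 0.3  -0.15 -0.56]
world [0.4745 0.1641 0.18  ] cur box [-0.138   0.0016] 0.1716 yaw 5.91 shift cm [ 0.15  0.16 -0.84] force [ 1.4  0.1 -0.7] op 0.0098
```

>>> jog_arm(commands=[{"x": 0, "y": 0, "z": -1, "roll": 0}, {"x": 0, "y": 0, "z": -1, "roll": 0}, {"x": 0.2, "y": 0, "z": -0.8, "roll": 0}, {"x": 0.3, "y": 0, "z": -0.8, "roll": 0}, {"x": 0.3, "y": 0, "z": -0.8, "roll": 0}, {"x": 0.3, "y": 0, "z": -0.8, "roll": 0}, {"x": 0, "y": 0, "z": 0, "roll": 0}])

```text
clock: 15.25
tool_pos: [0.4856, 0.1674, 0.225]
orientation: [-180.0, -0.1, 5.9]
force: [-0.4, -0.7, -1.0]
opening: 0.0098
```

```bash
python3 f.py; python3 w2b.py -.1255 0 .225;python3 pic.py side 230 90 390 220 5 g8
```

```text
[ 0.12 -0.58 -0.83]
world [0.4855 0.1652 0.225 ] cur box [-0.1256  0.0021] 0.224 yaw 5.93 shift cm [ 0.01  0.21 -0.1 ] force [-0.2 -0.9  0.1] op 0.0101
```

View pics/g8.png

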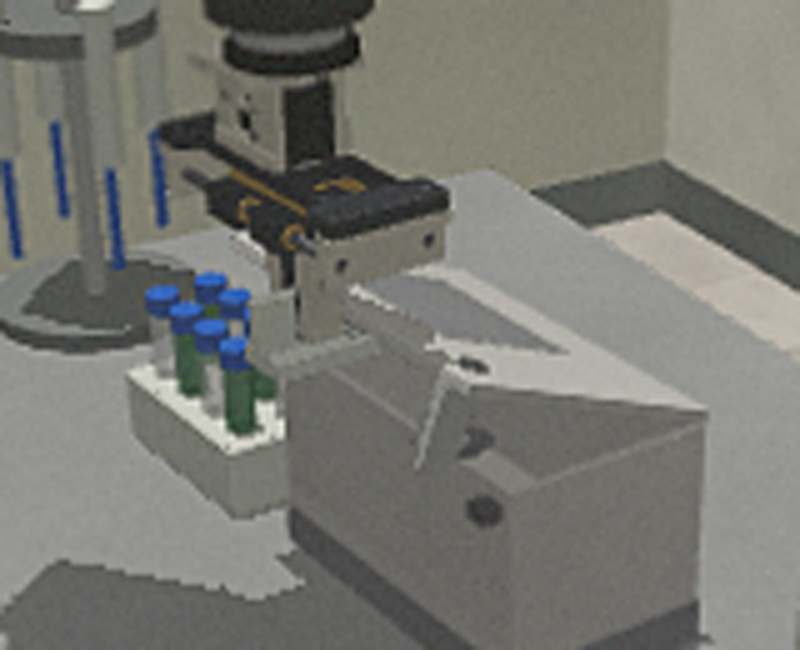

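>>> jog_arm(commands=[{"x": 0.4, "y": 0, "z": -0.8, "roll": 0}, {"x": 0.4, "y": 0, "z": -0.7, "roll": 0}, {"x": 0.4, "y": 0, "z": -0.7, "roll": 0}, {"x": 0.4, "y": 0, "z": -0.7, "roll": 0}, {"x": 0.5, "y": 0, "z": -0.7, "roll": 0}, {"x": 0.5, "y": 0, "z": -0.7, "roll": 0}, {"x": 0, "y": 0, "z": 0, "roll": 0}])

```text
clock: 16.2
tool_pos: [0.5119, 0.17, 0.268]
orientation: [-180.0, -0.2, 5.9]
force: [0.7, -0.5, -1.4]
opening: 0.0098
```

```bash
python3 f.py; python3 w2b.py -.0995 0 .267;python3 pic.py side 230 60 390 190 5 g9
```

```text
[ 0.31 -0.3  -1.09]
world [0.5113 0.1679 0.267 ] cur box [-0.0997  0.0021] 0.267 yaw 5.92 shift cm [0.02 0.21 0.  ] force [ 0.2 -0.1 -1.5] op 0.0099
```

View pics/g9.png

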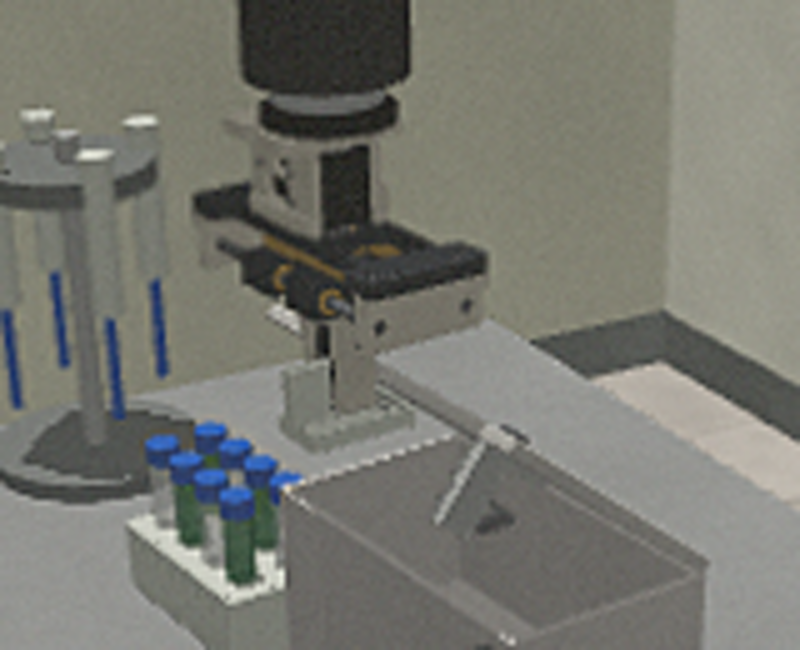

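>>> jog_arm(commands=[{"x": 1, "y": 0, "z": -0.3, "roll": 0}, {"x": 1, "y": 0, "z": -0.3, "roll": 0}, {"x": 1, "y": 0, "z": -0.3, "roll": 0}, {"x": 1, "y": 0, "z": -0.3, "roll": 0}, {"x": 0.8, "y": 0, "z": -0.5, "roll": 0}, {"x": 0.8, "y": 0, "z": -0.5, "roll": 0}, {"x": 0.8, "y": 0, "z": -0.5, "roll": 0}, {"x": 0, "y": 0, "z": 0, "roll": 0}])

```text
clock: 17.25
tool_pos: [0.5757, 0.1765, 0.2944]
orientation: [-180.0, -0.1, 5.9]
force: [-0.1, 0.8, -1.8]
opening: 0.0099
```

```bash
python3 f.py; python3 w2b.py 0.0044 0 .294;python3 pic.py side 230 40 390 170 5 g10
```

```text
[-0.12 -0.02 -1.23]
world [0.6147 0.1787 0.294 ] cur box [-0.0359  0.002 ] 0.2942 yaw 5.92 shift cm [4.03 0.2  0.03] force [ 0.3 -0.  -1. ] op 0.01
```

View pics/g10.png

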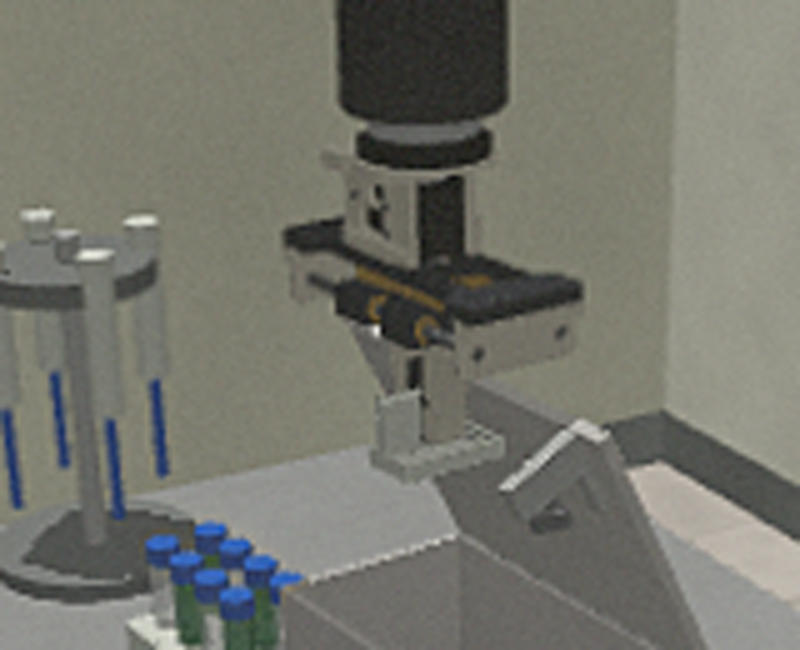

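>>> jog_arm(commands=[{"x": 0.8, "y": 0, "z": 0, "roll": 0}, {"x": 0.8, "y": 0, "z": 0, "roll": 0}, {"x": 0.8, "y": 0, "z": 0, "roll": 0}, {"x": 0.8, "y": 0, "z": 0, "roll": 0}, {"x": 0.8, "y": 0, "z": 0, "roll": 0}, {"x": 0.6, "y": 0, "z": 0, "roll": 0}, {"x": 0, "y": 0, "z": 0, "roll": 0}, {"x": 0, "y": 0, "z": 0, "roll": 0}, {"x": 0, "y": 0, "z": 0, "roll": 0}])

```text
clock: 18.4
tool_pos: [0.62, 0.1811, 0.2938]
orientation: [-180.0, -0.1, 5.9]
force: [0.6, 0.1, -0.3]
opening: 0.0096
```

```bash
python3 f.py; python3 w2b.py 0.0044 0 .294;python3 pic.py side 230 30 390 160 5 g11
```

```text
[ 0.36  0.13 -0.64]
world [0.6147 0.1787 0.294 ] cur box [0.0096 0.0019] 0.2939 yaw 5.92 shift cm [-0.52  0.19 -0.01] force [ 1.4  0.2 -0.1] op 0.0095
```

View pics/g11.png

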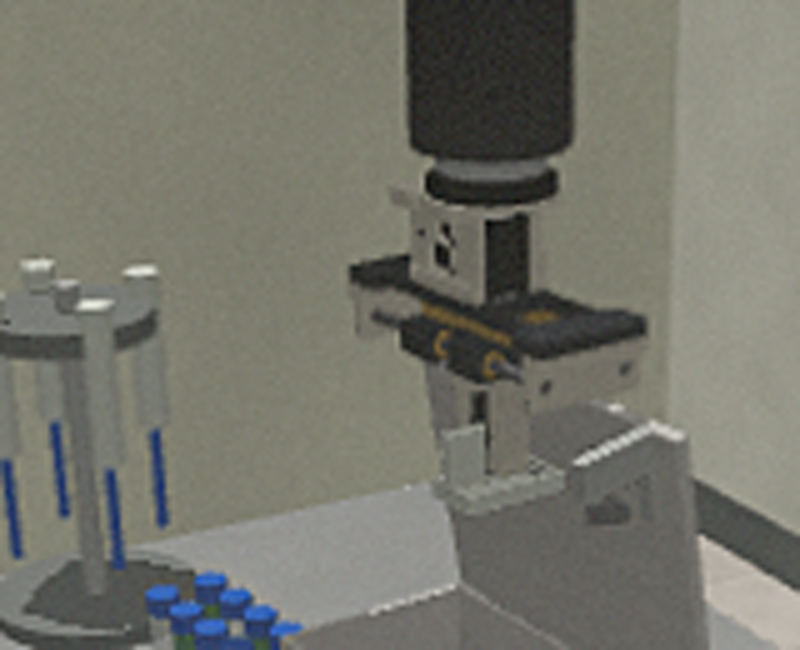

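>>> jog_arm(commands=[{"x": 0.6, "y": 0, "z": 0, "roll": 0}, {"x": 0, "y": 0, "z": 0, "roll": 0}, {"x": 0, "y": 0, "z": 0, "roll": 0}, {"x": -1.5, "y": 0, "z": 0, "roll": 0}, {"x": -2.0, "y": -2, "z": 0, "roll": 0}, {"x": 0, "y": -3, "z": 0, "roll": 0}, {"x": 0, "y": -2.8, "z": 0, "roll": 0}, {"x": 0, "y": 0, "z": 3, "roll": 0}, {"x": 0, "y": 0, "z": 3, "roll": 0}, {"x": 0, "y": 0, "z": 3, "roll": 0}, {"x": 0, "y": 0, "z": 0, "roll": 0}])

```text
clock: 19.75
tool_pos: [0.5807, 0.2545, 0.1991]
orientation: [179.8, 0.4, 5.9]
force: [-0.2, -0.2, -1.3]
opening: 0.0102
```

```bash
python3 w2b.py -.01 0.08 .098;python3 pic.py side 230 30 390 160 5 g12
```

```text
world [0.5921 0.2567 0.098 ] cur box [-0.0216  0.079 ] 0.1991 yaw 5.89 shift cm [ 1.22 -0.14 10.1 ] force [-0.2 -0.2 -1.3] op 0.0102
```

View pics/g12.png

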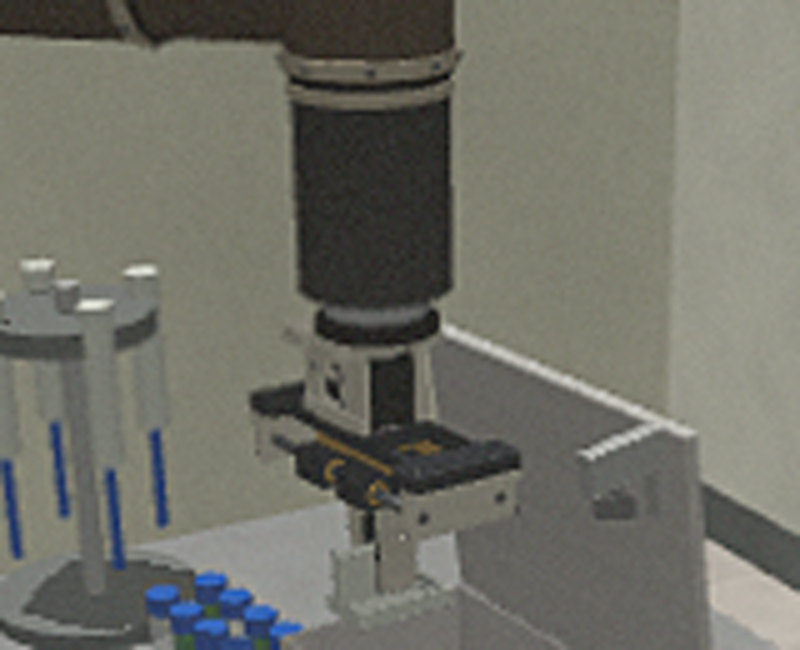

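The lid stands nearly upright with the carrier above the box. Lowering and releasing.

>>> jog_arm(commands=[{"x": 1, "y": 0, "z": 3, "roll": 0}, {"x": 0, "y": 0, "z": 3, "roll": 0}, {"x": 0, "y": 0, "z": 2, "roll": 0}, {"x": 0, "y": 0, "z": 1.5, "roll": 0}, {"x": 0, "y": 0, "z": 0, "roll": 0}, {"x": 0, "y": 0, "z": 0, "roll": 0}])

```text
clock: 20.4
tool_pos: [0.5939, 0.2572, 0.1105]
orientation: [-180.0, -0.1, 5.9]
force: [-0.0, 0.4, -0.3]
opening: 0.01
```

>>> jog_arm(commands=[{"x": 0, "y": 0, "z": 0, "roll": 0}, {"x": 0, "y": 0, "z": 0, "roll": 0}, {"x": 0, "y": 0, "z": 0, "roll": 0}, {"x": 0, "y": 0, "z": 0, "roll": 0}, {"x": 0, "y": 0, "z": 0, "roll": 0}], gripper=4.0)

```text
clock: 20.9
tool_pos: [0.5928, 0.2567, 0.1089]
orientation: [-180.0, -0.0, 5.9]
force: [-1.2, -0.1, -0.6]
opening: 0.039
```

>>> jog_arm(commands=[{"x": 0, "y": 0, "z": -3, "roll": 0}, {"x": 0, "y": 0, "z": -4, "roll": 0}, {"x": 0, "y": 0, "z": -4, "roll": 0}, {"x": 0, "y": 0, "z": -4, "roll": 0}, {"x": -1, "y": 4, "z": 0, "roll": 0}, {"x": -2, "y": 4, "z": 0, "roll": 0}, {"x": -2, "y": 4, "z": 0, "roll": 0}, {"x": -2, "y": 4, "z": 0, "roll": 0}, {"x": -2, "y": 4, "z": 0, "roll": 0}, {"x": -1, "y": 4, "z": 0, "roll": 0}, {"x": -1, "y": 4, "z": 0, "roll": 0}, {"x": 0, "y": 0, "z": 0, "roll": 0}])

```text
clock: 22.1
tool_pos: [0.5109, -0.0367, 0.259]
orientation: [180.0, -0.0, 5.7]
force: [0.3, 0.6, -0.6]
opening: 0.0402
```

```bash
python3 pic.py side 230 60 480 340 2 g13;python3 pic.py top 200 100 450 250 3 g13t
```

```text
(no output)
```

View pics/g13.png

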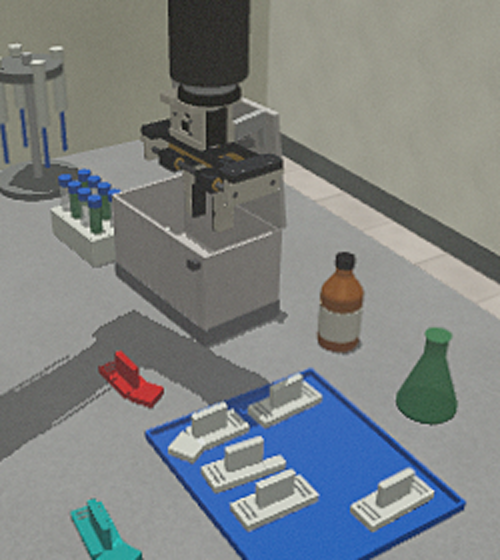

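View pics/g13t.png

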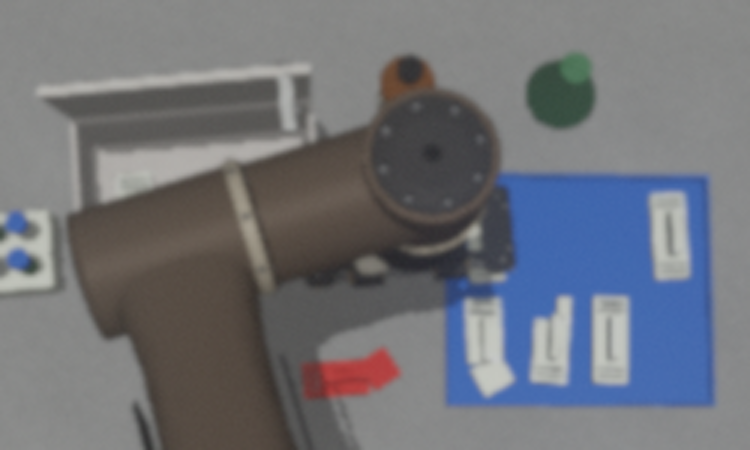

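The snapped carrier is in the box and the lid is up. Refitting the other two.

```bash
cat > m2.py <<'E'
from plant import ctrl
from h import *
S=ctrl.snapshot("side");T=ctrl.snapshot("top")
for k,x,y,yw in [("chipped",.454,-.217,-.07),("bent",.446,-.14,3.18),("sound",.454,-.286,0),("sound",.577,-.357,0.03),("sound",.57,-.141,0.06)]:
    for v in ([T],[S]):
        p,c_=fitc(v,k,x,y,yw); print(k,p.round(4),round(c_,3))
E
python3 m2.py; python3 w2b.py 0 0 .2 | cut -c1-200
```

```text
chipped [ 0.4538 -0.2186 -0.0765] 0.07
chipped [ 0.4546 -0.2144 -0.0757] 0.557
bent [ 0.4467 -0.1414  3.1855] 0.122
bent [ 0.4481 -0.1366  3.1807] 0.797
sound [ 0.4543 -0.287  -0.0283] 0.055
sound [ 0.4543 -0.2833 -0.0094] 0.486
sound [ 0.5774 -0.3583  0.0413] 0.055
sound [ 0.5765 -0.355   0.044 ] 0.049
sound [ 0.5779 -0.1375  0.1259] 0.872
sound [ 0.5705 -0.1385  0.0848] 0.809
world [0.6103 0.1782 0.2   ] cur box [-0.1193 -0.1997] 0.2586 yaw 5.92 shift cm [ 11.92 -19.98   5.87] force [ 1.2 -0.   0.7] op 0.0401
```

>>> jog_arm(commands=[{"x": 0, "y": 0, "z": 0, "roll": 0.09}, {"x": 0, "y": 0, "z": 0, "roll": 0.09}, {"x": -1, "y": 4, "z": 0, "roll": 0}, {"x": -1, "y": 4, "z": 0, "roll": 0}, {"x": -1, "y": 4, "z": 2, "roll": 0}, {"x": -1, "y": 4, "z": 3, "roll": 0}, {"x": -0.3, "y": 2.4, "z": 4, "roll": 0}, {"x": 0, "y": 0, "z": 4, "roll": 0}, {"x": 0, "y": 0, "z": 4, "roll": 0}, {"x": 0, "y": 0, "z": 0, "roll": 0}, {"x": 0, "y": 0, "z": 0, "roll": 0}])

```text
clock: 23.4
tool_pos: [0.456, -0.2121, 0.0895]
orientation: [180.0, 0.1, -4.3]
force: [1.2, 0.5, 1.8]
opening: 0.0402
```

```bash
cat > w2w.py <<'E'
import sys
from plant import ctrl
from h import *
t=np.array(list(map(float,sys.argv[1:4]))); o=ctrl.get_obs(); print(o["tool_pos"].round(4),o["orientation"].round(2),"shift cm",(RM(o["orientation"]).T@(t-o["tool_pos"])*100).round(2))
E
python3 w2w.py .455 -.2165 .0225;python3 pic.py side 290 220 450 360 4 g14
```

```text
[ 0.456  -0.2121  0.0895] [ 1.7997e+02  9.0000e-02 -4.2900e+00] shift cm [-0.06  0.44  6.7 ]
```

View pics/g14.png

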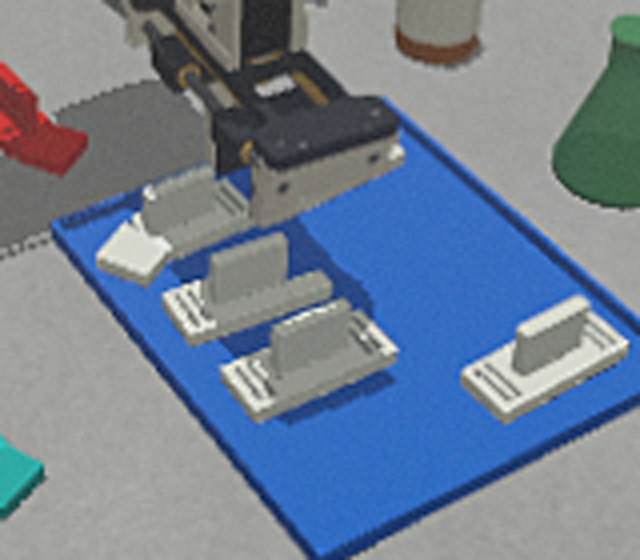

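>>> jog_arm(commands=[{"x": 0, "y": 0.4, "z": 2, "roll": 0}, {"x": 0, "y": 0, "z": 2, "roll": 0}, {"x": 0, "y": 0, "z": 1.5, "roll": 0}, {"x": 0, "y": 0, "z": 1.1, "roll": 0}, {"x": 0, "y": 0, "z": 0, "roll": 0}, {"x": 0, "y": 0, "z": 0, "roll": 0}])

```text
clock: 24.05
tool_pos: [0.4562, -0.2166, 0.0243]
orientation: [180.0, -0.1, -4.4]
force: [-0.2, -1.0, -0.8]
opening: 0.0394
```

>>> jog_arm(commands=[{"x": 0, "y": 0, "z": 0, "roll": 0}, {"x": 0, "y": 0, "z": 0, "roll": 0}, {"x": 0, "y": 0, "z": 0, "roll": 0}, {"x": 0, "y": 0, "z": 0, "roll": 0}, {"x": 0, "y": 0, "z": 0, "roll": 0}], gripper=0)

```text
clock: 24.55
tool_pos: [0.4552, -0.2167, 0.0234]
orientation: [180.0, -0.0, -4.4]
force: [-0.5, 0.4, 2.8]
opening: 0.0098
```

>>> jog_arm(commands=[{"x": 0, "y": 0, "z": -2, "roll": 0}, {"x": 0, "y": 0, "z": -3, "roll": 0}, {"x": 0, "y": 0, "z": -4, "roll": 0}, {"x": 0, "y": 0, "z": -4, "roll": 0}, {"x": 0, "y": 0, "z": -4, "roll": 0}, {"x": 0, "y": 0, "z": -4, "roll": 0}, {"x": 0, "y": 0, "z": -3, "roll": -0.09}, {"x": 0, "y": 0, "z": 0, "roll": -0.09}, {"x": 0, "y": 0, "z": 0, "roll": 0}])

```text
clock: 25.45
tool_pos: [0.4551, -0.2165, 0.2638]
orientation: [-180.0, -0.1, 6.0]
force: [0.8, -0.2, -2.7]
opening: 0.0097
```

```bash
python3 w2b.py -.01 0.015 .26;python3 pic.py side 270 100 450 340 2 g15
```

```text
world [0.5988 0.1921 0.26  ] cur box [-0.1952 -0.3765] 0.2638 yaw 5.98 shift cm [ 18.54 -39.14   0.42] force [ 0.8 -0.2 -2.7] op 0.0097
```

View pics/g15.png

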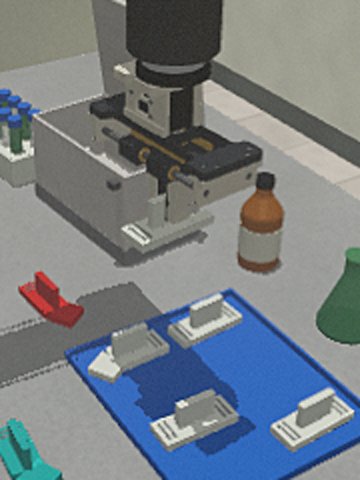

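Chipped is in hand. Carrying it over in front of the lid's paddle, then in.

>>> jog_arm(commands=[{"x": 0, "y": -3, "z": 0, "roll": 0}, {"x": 0, "y": -4, "z": 0, "roll": 0}, {"x": 0, "y": -4, "z": 0, "roll": 0}, {"x": 0, "y": -4, "z": 0, "roll": 0}, {"x": 0.5, "y": -4, "z": 0, "roll": 0}, {"x": 0.5, "y": -4, "z": 0, "roll": 0}, {"x": 0.5, "y": -4, "z": 0, "roll": 0}, {"x": 0.5, "y": -4, "z": 0, "roll": 0}, {"x": 0.5, "y": -4, "z": 0, "roll": 0}, {"x": 0.5, "y": -4, "z": 0, "roll": 0}, {"x": 0, "y": 0, "z": 0, "roll": 0}])

```text
clock: 26.6
tool_pos: [0.4444, 0.1777, 0.2616]
orientation: [179.9, 0.1, 5.9]
force: [-0.5, -0.6, -1.1]
opening: 0.0102
```

```bash
python3 w2b.py -.01 0.015 .12
```

```text
world [0.5988 0.1921 0.12  ] cur box [-0.165   0.0167] 0.2616 yaw 5.94 shift cm [15.53  0.15 14.13] force [-0.5 -0.6 -1.1] op 0.0102
```

>>> jog_arm(commands=[{"x": 4, "y": 0, "z": 0, "roll": 0}, {"x": 4, "y": 0, "z": 0, "roll": 0}, {"x": 3.5, "y": 0, "z": 0, "roll": 0}, {"x": 3, "y": 0, "z": 1, "roll": 0}, {"x": 1, "y": 0, "z": 2, "roll": 0}, {"x": 0, "y": 0, "z": 3, "roll": 0}, {"x": 0, "y": 0, "z": 3, "roll": 0}, {"x": 0, "y": 0, "z": 3, "roll": 0}, {"x": 0, "y": 0, "z": 3, "roll": 0}, {"x": 0, "y": 0, "z": 0, "roll": 0}, {"x": 0, "y": 0, "z": 0, "roll": 0}])

```text
clock: 27.7
tool_pos: [0.5987, 0.1897, 0.1127]
orientation: [179.9, 0.1, 5.8]
force: [1.0, 0.5, -0.4]
opening: 0.0097
```

```bash
python3 w2b.py -.01 0.015 .11;python3 pic.py side 230 30 390 210 4 g16
```

```text
world [0.5988 0.1921 0.11  ] cur box [-0.0104  0.0127] 0.1127 yaw 5.84 shift cm [ 0.04 -0.23  0.27] force [ 1.   0.5 -0.4] op 0.0097
```

View pics/g16.png

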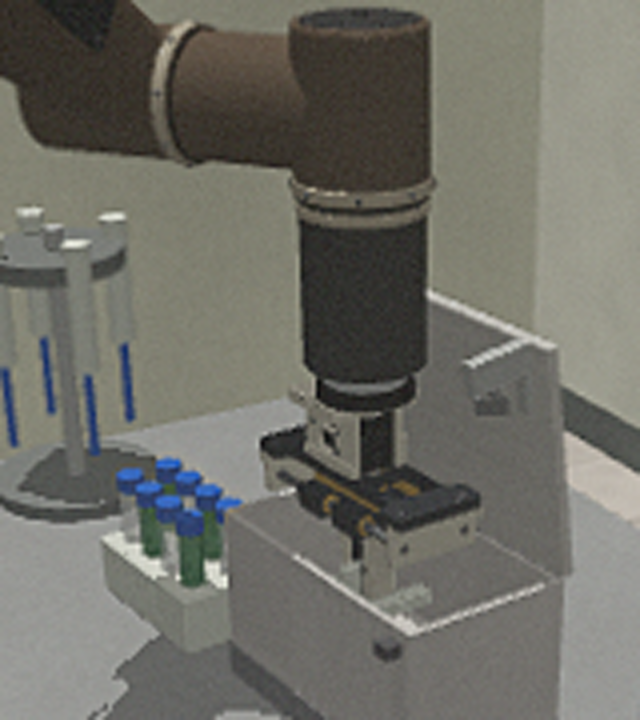

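Release, rise, then back out to fetch the bent carrier.

>>> jog_arm(commands=[{"x": 0, "y": 0, "z": 0, "roll": 0}, {"x": 0, "y": 0, "z": 0, "roll": 0}, {"x": 0, "y": 0, "z": 0, "roll": 0}, {"x": 0, "y": 0, "z": 0, "roll": 0}, {"x": 0, "y": 0, "z": 0, "roll": 0}], gripper=4.0)

```text
clock: 28.25
tool_pos: [0.599, 0.1904, 0.1135]
orientation: [-180.0, -0.0, 5.9]
force: [0.3, 0.1, -0.0]
opening: 0.0391
```

>>> jog_arm(commands=[{"x": 0, "y": 0, "z": -3, "roll": 0}, {"x": 0, "y": 0, "z": -4, "roll": 0}, {"x": 0, "y": 0, "z": -4, "roll": 0}, {"x": 0, "y": 0, "z": -4, "roll": 0}, {"x": -4, "y": 0, "z": 0, "roll": 0}, {"x": -4, "y": 0, "z": 0, "roll": 0}, {"x": -4, "y": 0, "z": 0, "roll": 0}, {"x": -1, "y": 4, "z": 0, "roll": 0}, {"x": 0, "y": 4, "z": 0, "roll": 0}, {"x": 0, "y": 4, "z": 0, "roll": 0}, {"x": 0, "y": 4, "z": 0, "roll": 0}, {"x": 0, "y": 0, "z": 0, "roll": 0}])

```text
clock: 29.45
tool_pos: [0.4858, 0.0145, 0.2634]
orientation: [180.0, -0.0, 5.7]
force: [-0.6, -0.1, -0.5]
opening: 0.0402
```

```bash
python3 m2.py | grep -v chipped; python3 w2w.py .447 -.139 .09; python3 pic.py side 230 60 480 340 2 g17; python3 pic.py top 200 100 450 250 3 g17t
```

```text
bent [ 0.4466 -0.1414  3.1766] 0.124
bent [ 0.4479 -0.1365  3.1872] 0.784
sound [ 0.4543 -0.287  -0.0283] 0.055
sound [ 0.4535 -0.2832  0.003 ] 0.06
sound [ 0.5774 -0.3583  0.0413] 0.055
sound [ 0.5765 -0.355   0.044 ] 0.049
sound [ 0.5704 -0.142   0.0633] 0.055
sound [ 0.5705 -0.1379  0.1008] 0.806
[0.4861 0.017  0.2633] [-1.7999e+02 -2.0000e-02  5.7800e+00] shift cm [-5.46 15.13 17.32]
```

View pics/g17.png

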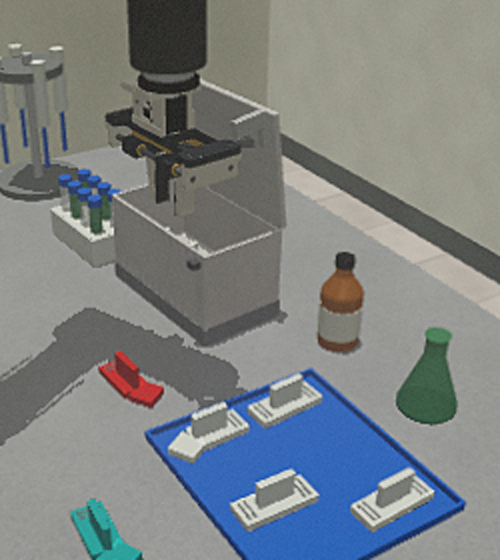

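View pics/g17t.png

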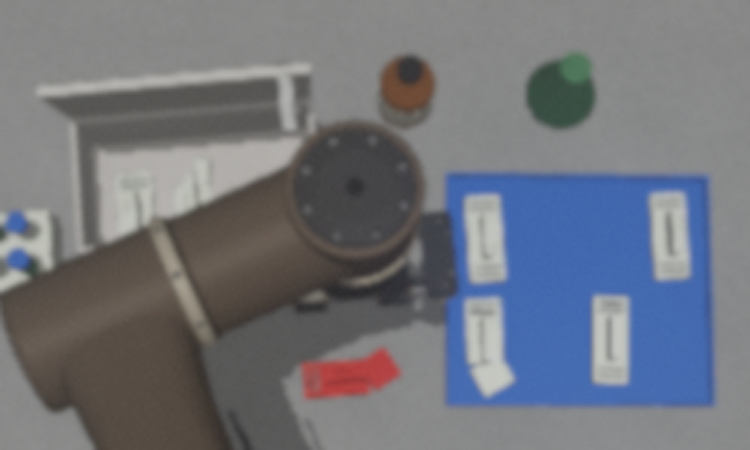

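>>> jog_arm(commands=[{"x": 0, "y": 0, "z": 0, "roll": 0.06}, {"x": -1, "y": 4, "z": 0, "roll": 0}, {"x": -1, "y": 4, "z": 2, "roll": 0}, {"x": -1, "y": 4, "z": 3, "roll": 0}, {"x": -1, "y": 3.5, "z": 4, "roll": 0}, {"x": -0.5, "y": 0, "z": 4, "roll": 0}, {"x": 0, "y": 0, "z": 4, "roll": 0}, {"x": 0, "y": 0, "z": 0, "roll": 0}, {"x": 0, "y": 0, "z": 0, "roll": 0}])

```text
clock: 30.55
tool_pos: [0.4492, -0.135, 0.0973]
orientation: [180.0, 0.1, 2.6]
force: [0.6, -0.8, 1.8]
opening: 0.0402
```

```bash
python3 w2w.py .447 -.1395 .023
```

```text
[ 0.4492 -0.135   0.0973] [1.7996e+02 7.0000e-02 2.5900e+00] shift cm [-0.23  0.44  7.43]
```

>>> jog_arm(commands=[{"x": -0.2, "y": 0.4, "z": 2, "roll": 0}, {"x": 0, "y": 0, "z": 2, "roll": 0}, {"x": 0, "y": 0, "z": 2, "roll": 0}, {"x": 0, "y": 0, "z": 1.4, "roll": 0}, {"x": 0, "y": 0, "z": 0, "roll": 0}, {"x": 0, "y": 0, "z": 0, "roll": 0}])

```text
clock: 31.15
tool_pos: [0.4487, -0.1391, 0.0245]
orientation: [180.0, -0.2, 2.6]
force: [0.6, 0.7, 0.3]
opening: 0.0402
```

>>> jog_arm(commands=[{"x": 0, "y": 0, "z": 0, "roll": 0}, {"x": 0, "y": 0, "z": 0, "roll": 0}, {"x": 0, "y": 0, "z": 0, "roll": 0}, {"x": 0, "y": 0, "z": 0, "roll": 0}, {"x": 0, "y": 0, "z": 0, "roll": 0}], gripper=0)

```text
clock: 31.65
tool_pos: [0.447, -0.1397, 0.0231]
orientation: [180.0, -0.0, 2.5]
force: [-0.9, 0.2, 4.0]
opening: 0.0095
```

>>> jog_arm(commands=[{"x": 0, "y": 0, "z": -2, "roll": 0}, {"x": 0, "y": 0, "z": -3, "roll": 0}, {"x": 0, "y": 0, "z": -4, "roll": 0}, {"x": 0, "y": 0, "z": -4, "roll": 0}, {"x": 0, "y": 0, "z": -4, "roll": 0}, {"x": 0, "y": 0, "z": -4, "roll": 0}, {"x": 0, "y": 0, "z": -3, "roll": -0.06}, {"x": 0, "y": 0, "z": 0, "roll": 0}, {"x": 0, "y": 0, "z": 0, "roll": 0}])

```text
clock: 32.55
tool_pos: [0.4467, -0.1395, 0.2628]
orientation: [-180.0, -0.1, 5.9]
force: [0.3, -0.1, -1.5]
opening: 0.0098
```

```bash
python3 w2b.py -.008 -.05 .26;python3 pic.py side 230 60 480 340 2 g18
```

```text
world [0.6075 0.1276 0.26  ] cur box [-0.1956 -0.299 ] 0.2628 yaw 5.87 shift cm [ 18.73 -24.92   0.31] force [ 0.3 -0.1 -1.5] op 0.0098
```

View pics/g18.png

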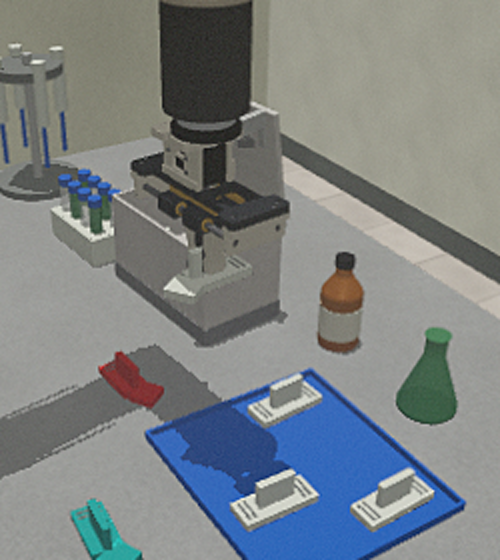

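Bent is in hand and the three sound carriers lie in the tray. I'll enter at the same clear spot, go down under paddle height, then slide right before releasing.

>>> jog_arm(commands=[{"x": 0, "y": -3, "z": 0, "roll": 0}, {"x": 0, "y": -4, "z": 0, "roll": 0}, {"x": 0, "y": -4, "z": 0, "roll": 0}, {"x": 0, "y": -4, "z": 0, "roll": 0}, {"x": 0.5, "y": -4, "z": 0, "roll": 0}, {"x": 0.5, "y": -4, "z": 0, "roll": 0}, {"x": 0.5, "y": -4, "z": 0, "roll": 0}, {"x": 0.5, "y": -3.4, "z": 0, "roll": 0}, {"x": 0, "y": -1, "z": 0, "roll": 0}, {"x": 0, "y": 0, "z": 0, "roll": 0}])

```text
clock: 33.6
tool_pos: [0.4336, 0.1756, 0.2609]
orientation: [179.9, 0.2, 6.0]
force: [0.2, 0.5, -1.3]
opening: 0.0098
```

```bash
python3 w2b.py -.006 0.015 .125
```

```text
world [0.6028 0.1925 0.125 ] cur box [-0.176   0.0157] 0.2609 yaw 6.01 shift cm [17.04  0.06 13.55] force [ 0.2  0.5 -1.3] op 0.0098
```

>>> jog_arm(commands=[{"x": 4, "y": 0, "z": 0, "roll": 0}, {"x": 4, "y": 0, "z": 0, "roll": 0}, {"x": 4, "y": 0, "z": 0, "roll": 0}, {"x": 4, "y": 0, "z": 1, "roll": 0}, {"x": 0.9, "y": 0, "z": 2, "roll": 0}, {"x": 0, "y": 0, "z": 3, "roll": 0}, {"x": 0, "y": 0, "z": 3, "roll": 0}, {"x": 0, "y": 0, "z": 3, "roll": 0}, {"x": 0, "y": 0, "z": 1.5, "roll": 0}, {"x": 0, "y": 0, "z": 0, "roll": 0}, {"x": 0, "y": 0, "z": 0, "roll": 0}])

```text
clock: 34.7
tool_pos: [0.6022, 0.1908, 0.1269]
orientation: [179.9, 0.1, 5.9]
force: [1.2, 0.6, 0.2]
opening: 0.0101
```

>>> jog_arm(commands=[{"x": 0, "y": 1.5, "z": 0, "roll": 0}, {"x": 0, "y": 1.5, "z": 0, "roll": 0}, {"x": 0, "y": 1.5, "z": 0, "roll": 0}, {"x": 0, "y": 1.2, "z": 0, "roll": 0}, {"x": 0, "y": 0, "z": 1.2, "roll": 0}, {"x": 0, "y": 0, "z": 0, "roll": 0}])

```text
clock: 35.3
tool_pos: [0.6076, 0.1345, 0.1142]
orientation: [180.0, 0.1, 5.8]
force: [0.8, -1.1, -1.6]
opening: 0.0096
```

```bash
python3 w2b.py -.006 -0.042 .112;python3 pic.py side 230 30 390 210 4 g19
```

```text
world [0.6087 0.1358 0.112 ] cur box [-0.0072 -0.0432] 0.1142 yaw 5.83 shift cm [ 0.12 -0.12  0.22] force [ 0.8 -1.1 -1.6] op 0.0096
```

View pics/g19.png

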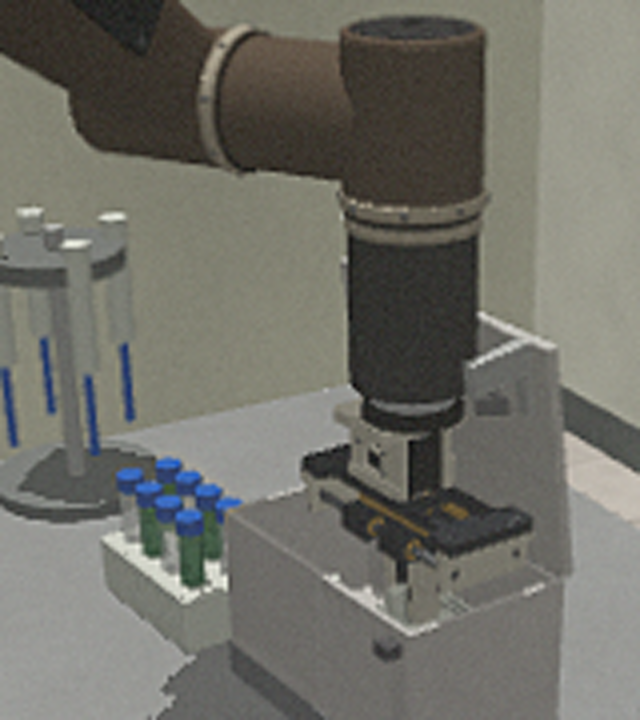

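>>> jog_arm(commands=[{"x": 0, "y": 0, "z": 0, "roll": 0}, {"x": 0, "y": 0, "z": 0, "roll": 0}, {"x": 0, "y": 0, "z": 0, "roll": 0}, {"x": 0, "y": 0, "z": 0, "roll": 0}, {"x": 0, "y": 0, "z": 0, "roll": 0}], gripper=3.5)

```text
clock: 35.85
tool_pos: [0.6084, 0.1357, 0.1159]
orientation: [-180.0, -0.0, 5.9]
force: [0.2, -0.2, 0.4]
opening: 0.0345
```

>>> jog_arm(commands=[{"x": 0, "y": 0, "z": -1, "roll": 0}, {"x": 0, "y": -2, "z": 0, "roll": 0}, {"x": 0, "y": -2, "z": 0, "roll": 0}, {"x": 0, "y": -1.7, "z": 0, "roll": 0}, {"x": 0, "y": 0, "z": -3, "roll": 0}, {"x": 0, "y": 0, "z": -4, "roll": 0}, {"x": 0, "y": 0, "z": -4, "roll": 0}, {"x": 0, "y": 0, "z": -3, "roll": 0}, {"x": -4, "y": 0, "z": 0, "roll": 0}, {"x": -4, "y": 0, "z": 0, "roll": 0}, {"x": -4, "y": 0, "z": 0, "roll": 0}, {"x": -3, "y": 0, "z": 0, "roll": 0}])

```text
clock: 37.05
tool_pos: [0.4511, 0.1768, 0.2659]
orientation: [-180.0, 0.0, 6.0]
force: [0.6, 0.9, 0.2]
opening: 0.035
```

```bash
python3 w2b.py -.006 0 .112;python3 pic.py side 230 60 480 340 2 g20; python3 pic.py top 200 80 450 250 3 g20t
```

```text
world [0.6043 0.1776 0.112 ] cur box [-0.1585  0.0151] 0.2659 yaw 5.96 shift cm [15.25  1.52 15.38] force [0.6 0.9 0.2] op 0.035
```

View pics/g20.png

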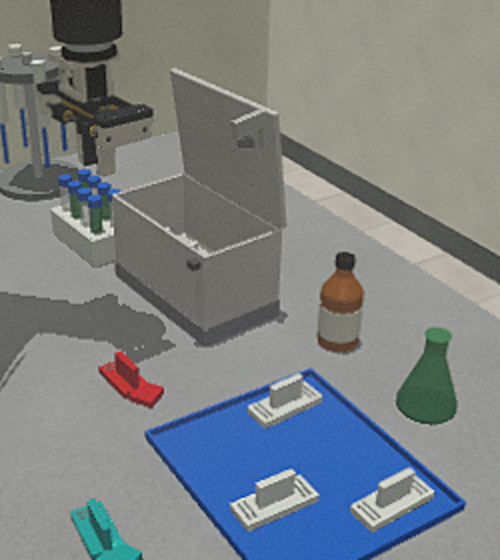

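View pics/g20t.png

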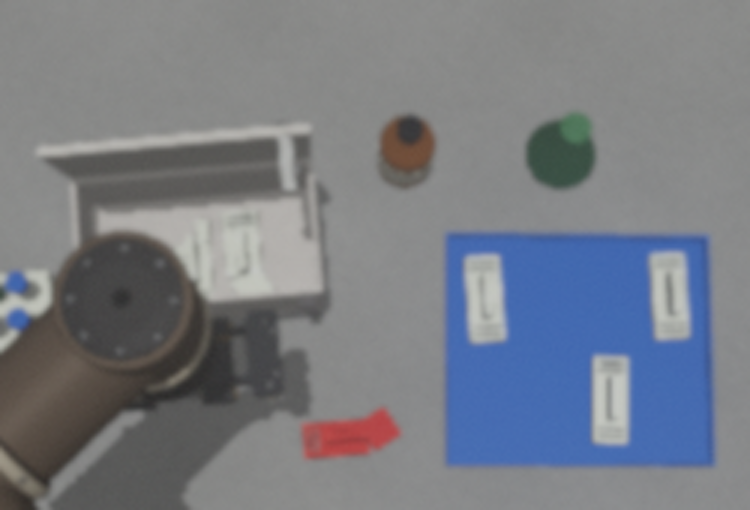

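All three damaged carriers lie in the box, near (135,180), (190,245) and (240,245) across the two top crops. The three sound ones are undisturbed. Now going over the lid with closed fingers to close it from behind.

>>> jog_arm(commands=[{"x": 0, "y": 0, "z": -4, "roll": 0}, {"x": 0, "y": 0, "z": -4, "roll": 0}, {"x": 0, "y": 0, "z": -4, "roll": 0}, {"x": 0, "y": 1, "z": -2, "roll": 0}, {"x": 0, "y": 0, "z": 0, "roll": 0}, {"x": 0, "y": 0, "z": 0, "roll": 0}], gripper=0)

```text
clock: 37.75
tool_pos: [0.4544, 0.1673, 0.4057]
orientation: [-180.0, -0.0, 5.9]
force: [-0.9, 0.7, -0.7]
opening: 0.0004
```

```bash
python3 w2b.py .11 0 .405
```

```text
world [0.7197 0.1896 0.405 ] cur box [-0.1562  0.0053] 0.4057 yaw 5.92 shift cm [26.62  0.52  0.07] force [-0.9  0.7 -0.7] op 0.0004
```

>>> jog_arm(commands=[{"x": 3, "y": 0, "z": 0, "roll": 0}, {"x": 4, "y": 0, "z": 0, "roll": 0}, {"x": 4, "y": 0, "z": 0, "roll": 0}, {"x": 4, "y": 0, "z": 0, "roll": 0}, {"x": 4, "y": 0, "z": 0, "roll": 0}, {"x": 4, "y": 0, "z": 0, "roll": 0}, {"x": 3.6, "y": 0, "z": 0, "roll": 0}, {"x": 0, "y": 0, "z": 0, "roll": 0}, {"x": 0, "y": 0, "z": 0, "roll": 0}])

```text
clock: 38.65
tool_pos: [0.7195, 0.1947, 0.4016]
orientation: [179.9, 0.3, 5.9]
force: [-0.4, 0.3, 0.3]
opening: 0.0004
```

```bash
python3 w2b.py .11 0 .32; python3 -c "
from plant import ctrl;print(ctrl.get_obs()['joint_pos'].round(1))";python3 pic.py side 230 0 430 210 3 g21;
```

```text
world [0.7197 0.1896 0.32  ] cur box [0.1103 0.0051] 0.4016 yaw 5.89 shift cm [0.01 0.49 8.16] force [-0.4  0.3  0.3] op 0.0004
[ 30.   25.6  30.4  -0.  -95.1  65.9]
```

View pics/g21.png

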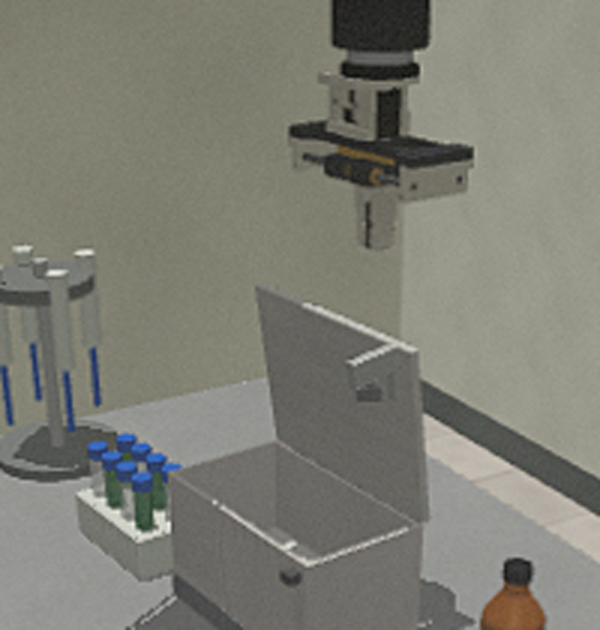

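>>> jog_arm(commands=[{"x": 0, "y": 0.5, "z": 3, "roll": 0}, {"x": 0, "y": 0, "z": 3, "roll": 0}, {"x": 0, "y": 0, "z": 2.7, "roll": 0}, {"x": 0, "y": 0, "z": 0, "roll": 0}, {"x": -1, "y": 0, "z": 0, "roll": 0}, {"x": -1, "y": 0, "z": 0, "roll": 0}, {"x": -1, "y": 0, "z": 0, "roll": 0}, {"x": -1, "y": 0, "z": 0, "roll": 0}, {"x": -1, "y": 0, "z": 0, "roll": 0}, {"x": -1, "y": 0, "z": 0.2, "roll": 0}, {"x": -1, "y": 0, "z": 0.3, "roll": 0}, {"x": -0.7, "y": 0, "z": 0.2, "roll": 0}])

```text
clock: 39.9
tool_pos: [0.6419, 0.1812, 0.3119]
orientation: [-180.0, -0.0, 5.9]
force: [1.5, 1.2, 1.4]
opening: 0.0007
```

```bash
python3 f.py; python3 w2b.py .0333 0 .3073; python3 pic.py side 230 0 430 210 3 g22;
```

```text
[-0.13 -0.86 -0.3 ]
world [0.6434 0.1816 0.3073] cur box [ 0.0322 -0.0004] 0.3114 yaw 5.92 shift cm [ 0.11 -0.04  0.41] force [ 0.2 -1.   0.3] op 0.0002
```

View pics/g22.png

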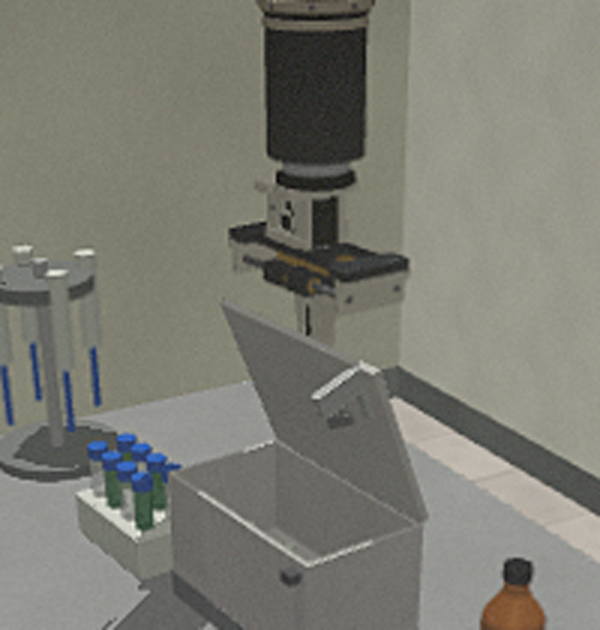

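>>> jog_arm(commands=[{"x": -1, "y": 0, "z": 0.5, "roll": 0}, {"x": -1, "y": 0, "z": 0.6, "roll": 0}, {"x": -0.8, "y": 0, "z": 0.6, "roll": 0}, {"x": -0.9, "y": 0, "z": 0.6, "roll": 0}, {"x": -0.9, "y": 0, "z": 0.6, "roll": 0}, {"x": -0.8, "y": 0, "z": 0.6, "roll": 0}, {"x": -0.8, "y": 0, "z": 0.8, "roll": 0}, {"x": -0.7, "y": 0, "z": 0.8, "roll": 0}, {"x": -0.7, "y": 0, "z": 0.8, "roll": 0}, {"x": 0, "y": 0, "z": 0, "roll": 0}])

```text
clock: 41.15
tool_pos: [0.5657, 0.1731, 0.2514]
orientation: [180.0, 0.1, 5.9]
force: [0.5, 0.4, 0.1]
opening: 0.0003
```

```bash
python3 f.py; python3 w2b.py -.0615 0 .226; python3 pic.py side 230 30 430 230 3 g23;
```

```text
[0.12 0.22 0.25]
world [0.5491 0.1718 0.226 ] cur box [-0.043  -0.0002] 0.253 yaw 5.92 shift cm [-1.85 -0.02  2.7 ] force [-0.   0.2  0.4] op 0.0003
```

View pics/g23.png

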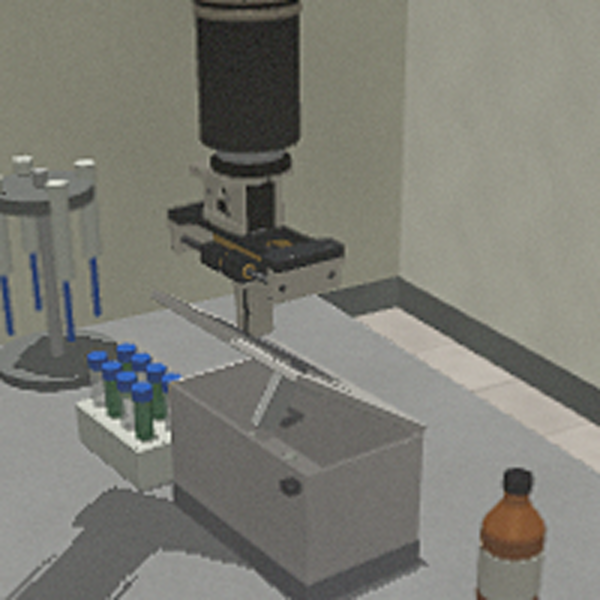

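>>> jog_arm(commands=[{"x": -0.7, "y": 0, "z": 0.9, "roll": 0}, {"x": -0.6, "y": 0, "z": 0.9, "roll": 0}, {"x": -0.5, "y": 0, "z": 0.9, "roll": 0}, {"x": -0.4, "y": 0, "z": 1, "roll": 0}, {"x": -0.4, "y": 0, "z": 1, "roll": 0}, {"x": -0.3, "y": 0, "z": 1, "roll": 0}, {"x": 0, "y": 0, "z": 0, "roll": 0}])

```text
clock: 42.1
tool_pos: [0.5373, 0.1701, 0.1941]
orientation: [179.9, 0.1, 5.9]
force: [-0.8, -0.7, 0.5]
opening: 0.0005
```

```bash
python3 f.py; python3 w2b.py -.085 0 .176; python3 pic.py side 230 80 430 240 4 g24;
```

```text
[ 0.3  -0.18  0.09]
world [0.5258 0.1694 0.176 ] cur box [-0.072  -0.0001] 0.196 yaw 5.92 shift cm [-1.3  -0.01  2.  ] force [-0.8  0.1  0.2] op 0.0007
```

View pics/g24.png

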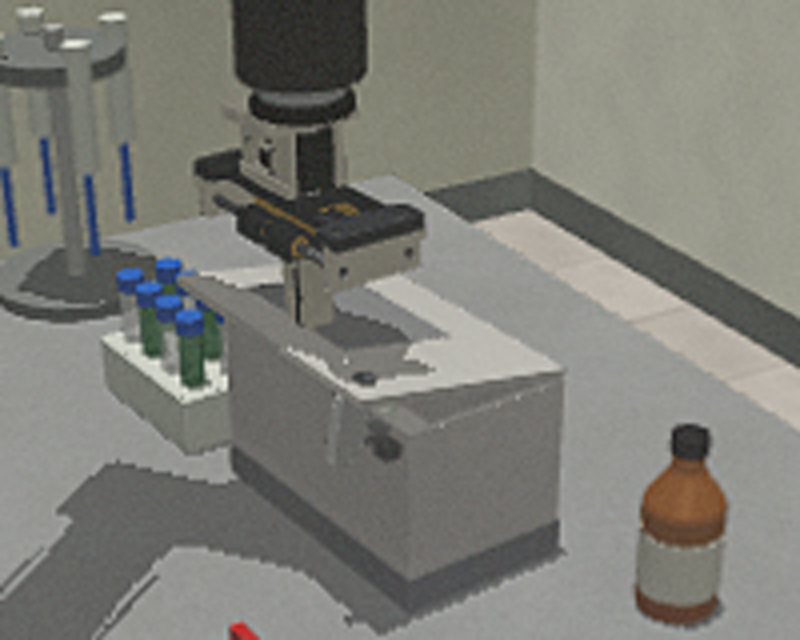

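>>> jog_arm(commands=[{"x": 0, "y": 0, "z": -1.2, "roll": 0}, {"x": -1.3, "y": 1, "z": 0, "roll": 0}, {"x": -1.2, "y": 2, "z": 0, "roll": 0}, {"x": 0, "y": 1, "z": 0.5, "roll": 0}, {"x": 0, "y": 0, "z": 0.7, "roll": 0}, {"x": 0, "y": 0, "z": 0.7, "roll": 0}, {"x": 0, "y": 0, "z": 0.7, "roll": 0}, {"x": 0, "y": 0, "z": 0.5, "roll": 0}, {"x": 0, "y": 0, "z": 0, "roll": 0}])

```text
clock: 43.25
tool_pos: [0.5174, 0.1283, 0.1756]
orientation: [180.0, 0.1, 5.9]
force: [-0.5, 0.2, -0.7]
opening: 0.0005
```

```bash
python3 f.py; python3 w2b.py -.1 -.04 .166
```

```text
[ 0.08 -0.22  0.14]
world [0.515  0.1281 0.166 ] cur box [-0.0971 -0.04  ] 0.1768 yaw 5.93 shift cm [-0.29  0.    1.08] force [ 0.4 -0.7 -0.7] op 0.0007
```

>>> jog_arm(commands=[{"x": 0, "y": 0, "z": 0.3, "roll": 0}, {"x": 0, "y": 0, "z": 0.3, "roll": 0}, {"x": 0, "y": 0, "z": 0.2, "roll": 0}, {"x": 0, "y": 0, "z": 0, "roll": 0}])

```text
clock: 43.85
tool_pos: [0.5173, 0.1279, 0.1683]
orientation: [180.0, 0.0, 5.9]
force: [-0.2, -0.6, 0.6]
opening: 0.0004
```

```bash
python3 f.py; python3 w2b.py -.1 -.04 .166;python3 pic.py side 270 130 380 230 6 g25
```

```text
[-0.39  0.01  0.32]
world [0.515  0.1281 0.166 ] cur box [-0.0974 -0.0403] 0.1688 yaw 5.91 shift cm [-0.26 -0.03  0.28] force [-0.4 -0.4  0.8] op 0.001
```

View pics/g25.png

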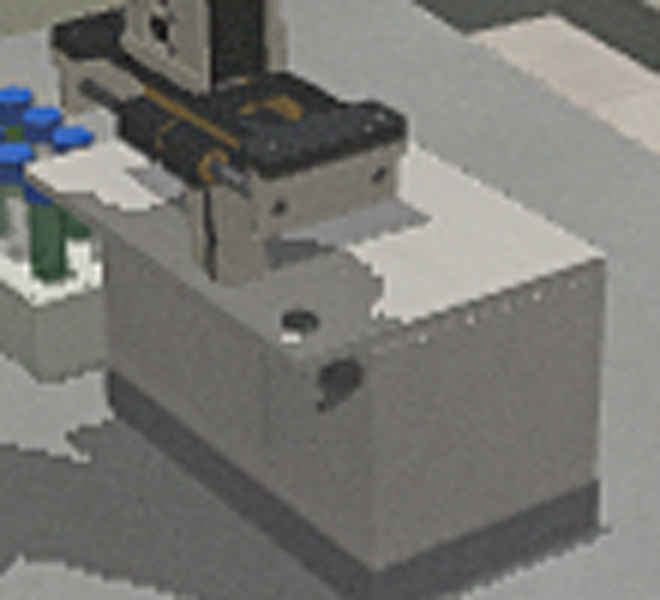

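>>> jog_arm(commands=[{"x": 0, "y": 0, "z": 0.3, "roll": 0}, {"x": 0, "y": 0, "z": 0.2, "roll": 0}, {"x": 0, "y": 0, "z": 0, "roll": 0}, {"x": 0, "y": 0, "z": 0, "roll": 0}])

```text
clock: 44.5
tool_pos: [0.5178, 0.1282, 0.1652]
orientation: [-180.0, -0.1, 5.9]
force: [-5.6, 0.4, 12.8]
opening: 0.0003
```

```bash
python3 f.py; python3 w2b.py -.1 -.04 .166
```

```text
[-5.2   0.31 12.92]
world [0.515  0.1281 0.166 ] cur box [-0.0972 -0.0402] 0.1652 yaw 5.94 shift cm [-0.28 -0.02 -0.08] force [-5.3  0.2 13.2] op 0.0002
```

>>> jog_arm(commands=[{"x": 0, "y": 0, "z": 0.1, "roll": 0}, {"x": 0, "y": 0, "z": 0.1, "roll": 0}, {"x": 0, "y": 0, "z": 0, "roll": 0}, {"x": 0, "y": 0, "z": 0, "roll": 0}])

```text
clock: 45.1
tool_pos: [0.5179, 0.1282, 0.165]
orientation: [-180.0, -0.1, 6.0]
force: [-12.7, -0.5, 27.4]
opening: 0.0005
```

```bash
python3 f.py; python3 w2b.py -.1 -.04 .166;python3 pic.py side 270 130 380 230 6 g26
```

```text
[-11.74   0.35  27.38]
world [0.515  0.1281 0.166 ] cur box [-0.0971 -0.0402] 0.165 yaw 5.97 shift cm [-0.29 -0.02 -0.1 ] force [-11.9   0.8  27.4] op 0.0006
```

View pics/g26.png

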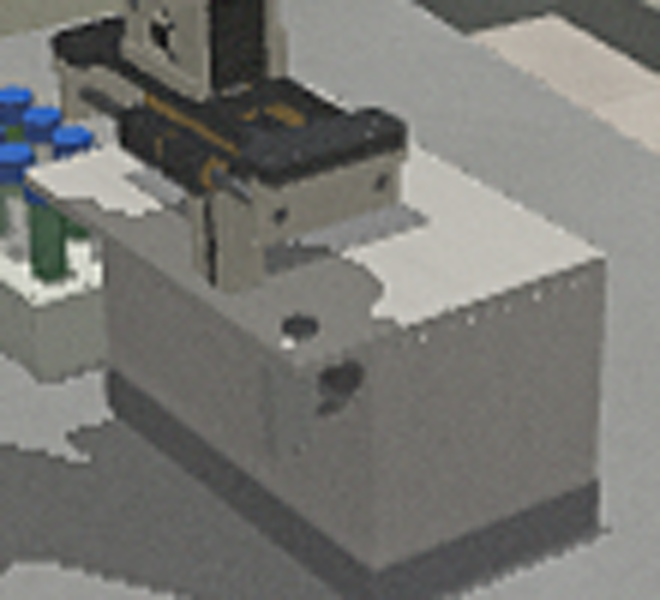

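At 27 N the lid is on a hard stop at z = 0.165, its nominal shut height. Backing away to inspect.

>>> jog_arm(commands=[{"x": 0, "y": 0, "z": -0.5, "roll": 0}, {"x": 0, "y": 0, "z": -2, "roll": 0}, {"x": 0, "y": 0, "z": -4, "roll": 0}, {"x": 0, "y": 0, "z": -4, "roll": 0}, {"x": 0, "y": -4, "z": -2, "roll": 0}, {"x": -1, "y": -4, "z": 0, "roll": 0}, {"x": -1, "y": -4, "z": 0, "roll": 0}, {"x": -1, "y": -4, "z": 0, "roll": 0}, {"x": -1, "y": -4, "z": 0, "roll": 0}, {"x": -1, "y": -4, "z": 0, "roll": 0}, {"x": 0, "y": -4, "z": 0, "roll": 0}, {"x": 0, "y": 0, "z": 0, "roll": 0}])

```text
clock: 46.55
tool_pos: [0.438, 0.4053, 0.2854]
orientation: [180.0, 0.0, 6.1]
force: [0.4, -0.5, -0.6]
opening: 0.0002
```

```bash
python3 f.py; python3 - <<'E'
from plant import ctrl
from h import *
s=ctrl.snapshot("side"); a=s["image"][130:230,265:380,::-1]; b=cv2.imread("pics/side0.png")[130:230,265:380]
cv2.imwrite("pics/cmp.png",cv2.resize(np.hstack([b,a]),None,fx=3.4,fy=3.4,interpolation=cv2.INTER_CUBIC))
d=np.abs(a.astype(int)-b).max(2); cv2.imwrite("pics/diff.png",cv2.resize(np.clip(d*4,0,255).astype(np.uint8),None,fx=5,fy=5,interpolation=cv2.INTER_NEAREST))
E
python3 pic.py side 0 0 640 400 1 fin; python3 m2.py|grep sound
```

```text
[-0.63 -0.19  0.4 ]
sound [ 0.4538 -0.2869 -0.0087] 0.055
sound [ 0.4542 -0.2831 -0.008 ] 0.055
sound [ 0.5774 -0.3583  0.0413] 0.055
sound [ 0.5765 -0.355   0.044 ] 0.049
sound [ 0.5704 -0.142   0.0633] 0.055
sound [ 0.571  -0.1378  0.0846] 0.789
```

View pics/cmp.png

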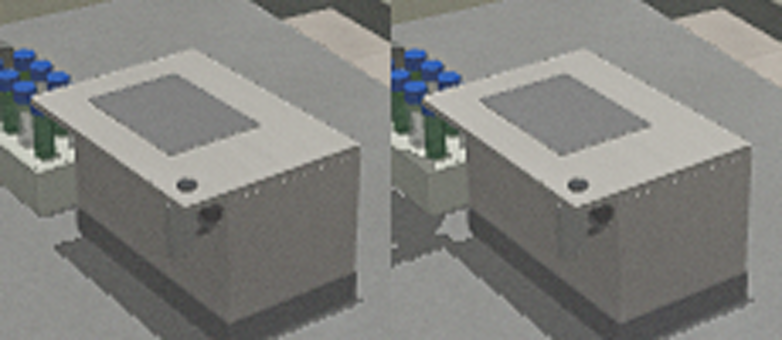

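View pics/diff.png

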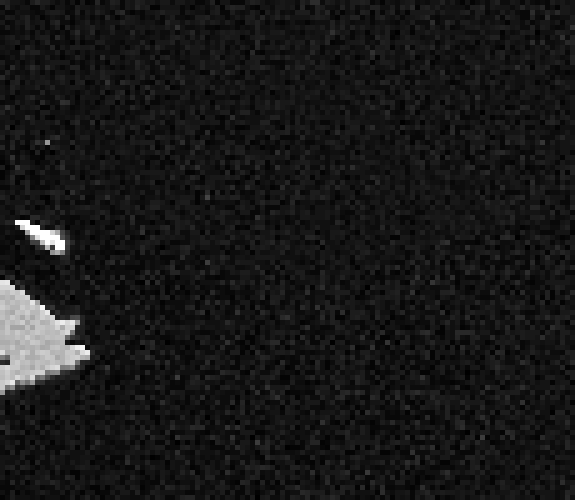

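View pics/fin.png

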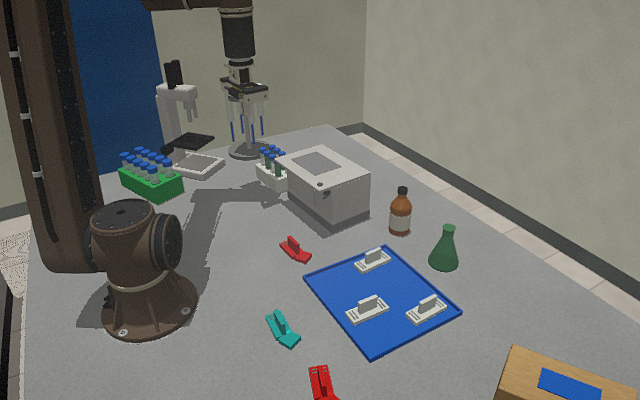

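The before/after difference shows nothing at the lid, paddle or striker; only the arm's shadow changed. The catch is therefore back at its starting place, and the sound carriers, bottle, flask and rack are where they began. Handing in.

```bash
python3 -c "
from plant import ctrl;print(ctrl.close_job())"
```

```text
the job is handed in; nothing more can be done
None
```

I sorted the carriers and handed the job in at about 47 s of the 210 s; the system gives no verdict, so success rests on my own checks.

**What I did:** The snapped, chipped and bent carriers are in the discard box. This tool only points straight down and its finger cannot get under the lid. So I gripped the snapped carrier and used its whole wing to push the catch aside by about 16 mm (roughly 4 N). I lifted the lid with the same wing, swung it almost upright and dropped the carrier in. The other two followed, and I closed the lid from behind and pressed it shut at the front.

**Last checks:**
- **Lid and catch:** the lid reached a hard stop with the fingertip at z = 0.165 m, its nominal shut height. The side picture of the lid, paddle and striker then matched the one taken at the start. That is how I judged the catch to be home, since no sensor reads it.
- **Carriers in the box:** all three were in the box in the last pictures before closing. I could not look inside afterwards.
- **Sound carriers:** all three lie flat at their starting poses, to within a few mm.
- **Bystanders:** the bottle, flask and tube rack show no movement in the pictures. The red and turquoise look-alikes were left alone.

**Disagreements:** the two cameras differed by 3–5 mm in y. My fits also put the carriers about 3 mm higher than the stated tray floor. Neither affected the grasps. No carrier was knocked aside and the grip did not slip, as far as I could see.

The lid was pressed with 27 N of downward force (about 30 N in all), more than the 15 N needed to snap the catch but below the 40 N limit.

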